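# Clear the bench after an anatomy lesson

### The job

Clear up the bench after the anatomy lesson: stand the two specimen jars upright on the floor of the blue bin, lay the two dissecting probes flat in the steel tray, and lay the culture dish flat, yellow side up, in the red waste bin. Set each thing down gently rather than dropping it, let go of everything, and leave the glass beaker and the eye model standing where they are.

Things in the scene. Friction and masses are not known exactly. Their poses are not given: they have to be found in the camera images.
- jar_white_center (a point): Loose amber glass specimen jar with a paper label and a white screw cap, standing upright on the bench: 44 mm diameter up to 46 mm, cap 40 mm diameter, 65 mm tall in all, about 90 g (63 to 126 g). The point is its centre, half-way up (32.5 mm above its underside); z is up along the jar.
- jar_yellow_center (a point): Loose amber glass specimen jar with a paper label and a yellow screw cap, standing upright on the bench: 44 mm diameter up to 46 mm, cap 40 mm diameter, 65 mm tall in all, about 90 g (63 to 126 g). The point is its centre, half-way up (32.5 mm above its underside); z is up along the jar.
- probe_blue_center (a point): Loose dissecting probe with a blue plastic handle and a thin steel tip, lying flat: 120 mm long in all, handle 84 mm long, 11 mm wide, 12 mm high, the last 36 mm a steel rod 7 then 4 mm thick; about 25 g (17 to 35 g). The point is on the handle's centre line, half-way up (6 mm above the underside), 36 mm from the handle's front end (where the steel begins) and 48 mm from its butt end, near the balance point; x runs along the probe towards the steel tip, z is up.
- probe_green_center (a point): Loose dissecting probe with a green plastic handle and a thin steel tip, lying flat: 120 mm long in all, handle 84 mm long, 11 mm wide, 12 mm high, the last 36 mm a steel rod 7 then 4 mm thick; about 25 g (17 to 35 g). The point is on the handle's centre line, half-way up (6 mm above the underside), 36 mm from the handle's front end (where the steel begins) and 48 mm from its butt end, near the balance point; x runs along the probe towards the steel tip, z is up.
- dish_center (a point): Loose closed culture dish, a flat white-rimmed disc with a yellow top with red spots, lying flat on the bench: 55 mm diameter, 16 mm high plus a skin of 1 mm on top, about 30 g (21 to 42 g). The point is its centre, 8 mm above its underside; z is up.
- blue_bin: Fixed open blue plastic bin, 140 mm along x, 170 mm along y, 40 mm tall (inside 130 x 160 mm). The origin is the centre of its underside, on the bench; x and y run along its sides, z is up. The floor is 5 mm thick (its inner floor 5 mm above the origin), the walls 5 mm thick.
- steel_tray: Fixed open shallow bare-steel instrument tray, 150 mm along x, 190 mm along y, 22 mm tall (inside 140 x 180 mm), with a thin rolled rim. The origin is the centre of its underside, on the bench; x and y run along its sides, z is up. The floor is 5 mm thick (its inner floor 5 mm above the origin), the walls 5 mm thick.
- red_bin: Fixed open red plastic waste bin, 150 mm along x, 150 mm along y, 40 mm tall (inside 140 x 140 mm). The origin is the centre of its underside, on the bench; x and y run along its sides, z is up. The floor is 5 mm thick (its inner floor 5 mm above the origin), the walls 5 mm thick.
- beaker: Bystander, to be left alone: empty clear glass beaker, 72 mm diameter at the rim, 90 mm tall, standing loose on the bench beside the trays. The origin is the centre of its underside.
- eye_model: Bystander, to be left alone: model of an eyeball, a white ball of 80 mm diameter on a short post over a round black base of 84 mm diameter, 120 mm tall, standing loose beside the trays. The origin is the centre of its underside.

How it is judged:
By the outcome, as a careful person would: the job done as asked, in the order asked, and still so for the second after the job is handed in, with the robot touching nothing.
It also fails if it takes over 109 s, if anything falls off the work surface, if the arm or the gripper's body presses on something with over 40 N, if the wrist force passes 120 N, or if a joint passes its speed limit or range.

### The arm

A 6-joint arm with a two-finger parallel gripper is mounted at the origin on the work surface. World frame = base frame: x ahead of the robot, y to its left, z up, the work surface at z = 0. Lengths are in m, angles in degrees, forces in N, time in s.
With the tool pointing down it reaches from about 0.3 to 0.75 m from the base axis. Payload 8.5 kg.
Tool frame: the origin (TCP) lies midway between the tips of the shut fingers; the grasp point (between the pads) lies 19 mm behind it; z points along the fingers, y is the direction in which the jaws open and shut (so a half turn about z gives the same grasp; the last joint's range is limited). The gripper opens to 85 mm and grips with 20 to 120 N. Pads are 22 mm wide; open, the fingers measure 114 mm over their backs; the gripper's body (76 mm by 85 mm) begins 54 mm behind the grasp point. The pads swing forward as they close: fully open they stand 13 mm farther back than shut.
Start: joints at [-88.596, 21.807, 74.336, -0, 83.858, -12.336], TCP at [0.131, -0.534, 0.231] pointing down, gripper open.
Joint ranges: [-178.18, 178.18], [-50.72, 133.34], [12.68, 142.11], [-81.47, 261.47], [9.98, 163.14], [-165.26, 165.26]. Speed limits (degrees/s): [136.94, 136.94, 180, 180, 180, 180].

### API

Orientations are given as a 3x3 rotation matrix whose columns are the frame's x, y, z axes.
In Python, from rig import env, eyes, close_job gives the robot as it stands.
- The arm moves only by the tool jog_arm, never from a script. Its argument "deltas" is one flat list of numbers, 7 for each row, row after row: the shift along the tool's x, y, z in units of 0.75 m (1.0 is 0.75 m), then the turn, a rotation vector about the tool's x, y, z in units of 180 degrees (1.0 is 180 degrees), then the gripper command: -1 is fully open, 1 is shut, values between are in proportion. In form: [dx, dy, dz, ax, ay, az, fingers, dx, dy, dz, ax, ay, az, fingers, ...]. A call has 1 to 12 rows; each row is the pose to reach, as a shift and turn from the pose commanded when the call began, along the tool's axes at that moment, turning the shorter way round; what a row does not reach only later rows make up. A row lasts 1/12 s, in which the tool goes at most 41.7 mm and 7.16 degrees, less where a joint would pass 70% of its speed; a pose out of reach is approached as far as the arm can. A call with a number of a shift or a turn outside -1 to 1 is refused whole. A call with a gripper value outside its range is refused whole. The fingers move at their own pace and stop on an object; "grip_force" is the grip in N (left out, the last holds). Time passes only in rows, so rows that repeat a pose let the fingers close. It gives the time, the measured TCP pose, the force and the opening at its end, in the units of the state.
- env.observe(): the state, without advancing time (a new reading comes with each control period).
- eyes.get_image(name): name is "scene" or "top" or "wrist"; returns the picture (384x512x3 uint8, red, green, blue); there is no depth.
- eyes.camera_params(name): a dict with "intrinsics" (3x3 intrinsics, pixels), "R" (3x3) and "t" (3): a world point X has camera coordinates R X + t; the wrist camera has in their place "mount" (4x4, takes a point from camera to tool coordinates, whose origin is the TCP and whose axes are the flange's). Camera axes: x right, y down, z forward; pixel columns grow to the right and rows downward; lengths in m; the calibration is good to about 2 mm. The wrist camera is an equidistant fisheye: a pixel r from the principal point sees the ray r / f radians off the axis. A picture is of the moment at which its call begins: read the wrist's pose just before it. camera_params takes no time and is no camera call.
- close_job(): hands the job in, once; it reports no verdict.
The state is a dict: "time_s": time; "q": joint angles; "qvel": joint speeds; "joint_efforts": joint torques, N m; "position": TCP position; "tool_rot": TCP orientation; "ft_force": force on the tool from outside, world axes, zero at the start; "wrist_torque": the same for the moment, N m; "grip_width": finger opening in m.
Only numpy, scipy, OpenCV 4.12 (cv2) and the standard library are available. Lean on these libraries where they do the work, as an engineer would, in place of code of your own. Each camera call takes 0.05 s, during which the arm holds its last target.

## Working session

There is one attempt and no reset: what is moved stays moved. The work goes in short steps, Python scripts to look and compute and a tool call to move; the robot and the scene stay as the last step left them, time stands still between calls to the robot, and variables do not carry over. Pictures are saved under pics/ and viewed, and the job is handed in when it is done.

Besides the shell and the picture viewer there is one more tool, called after "Request:" as name(argument=value, ...), one argument or row to a line, values as JSON. jog_arm: Moves the arm, as the interface text tells. Its arguments: {"type":"object","properties":{"deltas":{"type":"array"},"grip_force":{"type":"number"}},"required":["deltas"]}

```bash
ls; mkdir -p pics
python3 - <<'E'
from rig import env, eyes
import cv2
s=env.observe()
for k,v in s.items(): print(k,v)
for n in ("scene","top","wrist"):
    print(n,eyes.camera_params(n))
for n in ("scene","top"):
    im=eyes.get_image(n); cv2.imwrite(f"pics/{n}0.png",cv2.resize(im[:,:,::-1],(800,600),interpolation=cv2.INTER_CUBIC)); cv2.imwrite(f"pics/raw_{n}0.png",im[:,:,::-1])
E
```

```text
pics
time_s 0.0
q [-8.85950834e+01  2.18410878e+01  7.43852014e+01 -6.24397651e-04
  8.38571808e+01 -1.23374451e+01]
qvel [-0.07661129  0.08487077 -0.05237844 -0.06019537  0.07515103 -0.05502026]
joint_efforts [-1.27780040e-03 -4.48457658e+01 -2.31280643e+01 -2.48087417e-04
  4.65825447e-03 -1.11005596e-05]
position [ 0.13062813 -0.5339617   0.23070822]
tool_rot [[ 9.71373476e-01  2.37557505e-01 -4.65503476e-05]
 [ 2.37557319e-01 -9.71372431e-01  1.45612140e-03]
 [ 3.00694842e-04 -1.42549608e-03 -9.99998939e-01]]
ft_force [-0.06234714 -1.10917598 -0.84302714]
wrist_torque [-0.00052958  0.04933561  0.03337081]
grip_width 0.08535162863415204
scene {'intrinsics': array([[408.66620882,   0.        , 259.59606539],
       [  0.        , 408.66620882, 192.70895907],
       [  0.        ,   0.        ,   1.        ]]), 'R': array([[ 0.3448401 ,  0.93863244, -0.00737949],
       [ 0.80499779, -0.29976976, -0.51197328],
       [-0.48276688,  0.17060845, -0.85896967]]), 't': array([-0.17233504, -0.4264104 ,  1.34258326])}
top {'intrinsics': array([[427.7015315 ,   0.        , 249.08002942],
       [  0.        , 427.7015315 , 194.53606785],
       [  0.        ,   0.        ,   1.        ]]), 'R': array([[ 0.02648841, -0.99942679,  0.02108222],
       [-0.99782348, -0.02770815, -0.05983771],
       [ 0.06038756, -0.01945133, -0.99798547]]), 't': array([-0.02432079,  0.52138101,  1.47341223])}
wrist {'intrinsics': array([[297.31863964,   0.        , 259.10245616],
       [  0.        , 297.31863964, 192.76277884],
       [  0.        ,   0.        ,   1.        ]]), 'mount': array([[-3.67001153e-04, -9.57964361e-01, -2.86886995e-01,
         7.30820365e-02],
       [ 9.99999826e-01, -2.19244944e-04, -5.47157063e-04,
         6.50641991e-04],
       [ 4.61258443e-04, -2.86887146e-01,  9.57964275e-01,
        -1.42636169e-01],
       [ 0.00000000e+00,  0.00000000e+00,  0.00000000e+00,
         1.00000000e+00]])}
```

View pics/scene0.png

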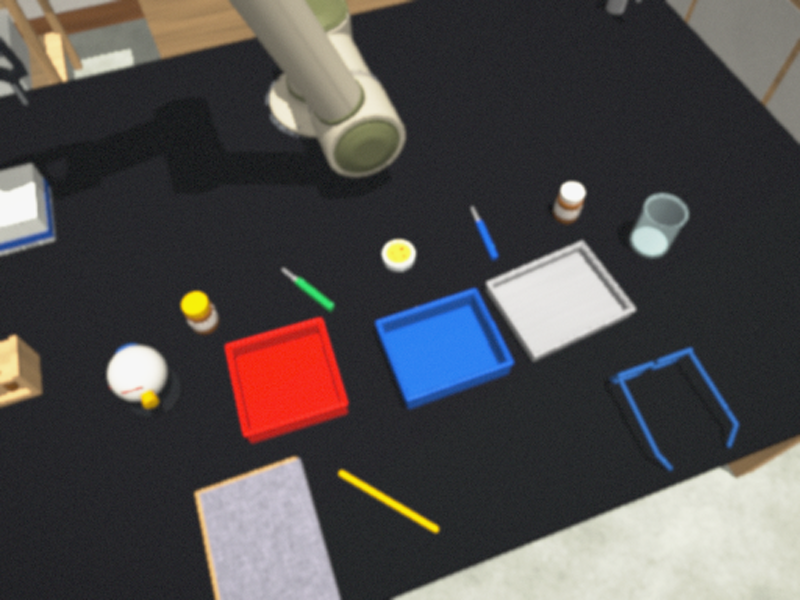

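View pics/top0.png

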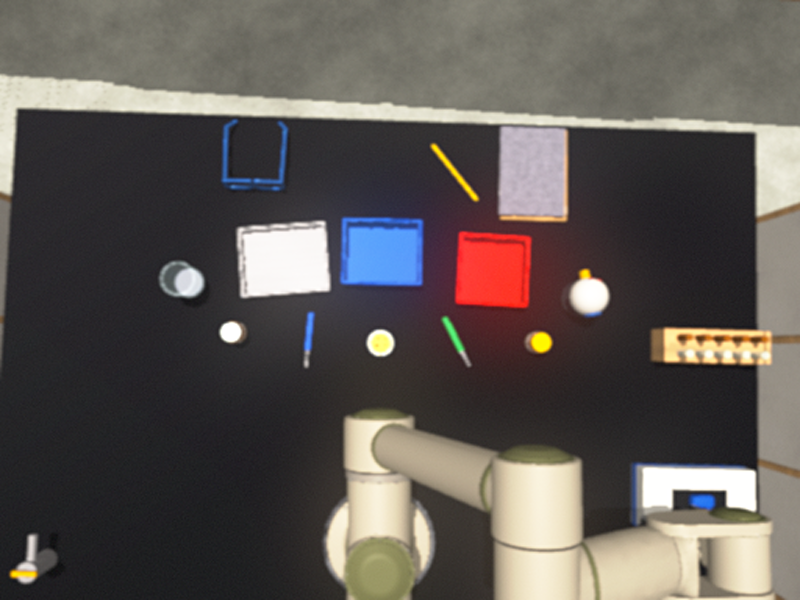

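The scene view (800x600) shows the yellow jar at (200,312), the eye model at (138,375) and the green probe at (308,288). It also shows the dish at (399,254), the blue probe at (484,232), the white jar at (570,200) and the beaker at (658,225). The three bins are beyond them. The top view shows the same things unobstructed, so I'll enlarge it.

Run:
```python
import cv2
a=cv2.imread("pics/raw_top0.png")
# full-res crop cols 90-410, rows 130-250
for i,(x0,x1,y0,y1) in enumerate([(95,255,130,245),(245,405,130,245)]):
    c=cv2.resize(a[y0:y1,x0:x1],None,fx=5,fy=5,interpolation=cv2.INTER_CUBIC); cv2.imwrite(f"pics/topc{i}.png",c)
a=cv2.imread("pics/raw_scene0.png")
for i,(x0,x1,y0,y1) in enumerate([(60,220,150,270),(230,390,100,220)]):
    c=cv2.resize(a[y0:y1,x0:x1],None,fx=5,fy=5,interpolation=cv2.INTER_CUBIC); cv2.imwrite(f"pics/scc{i}.png",c)
```

```text
(no output)
```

View pics/topc0.png

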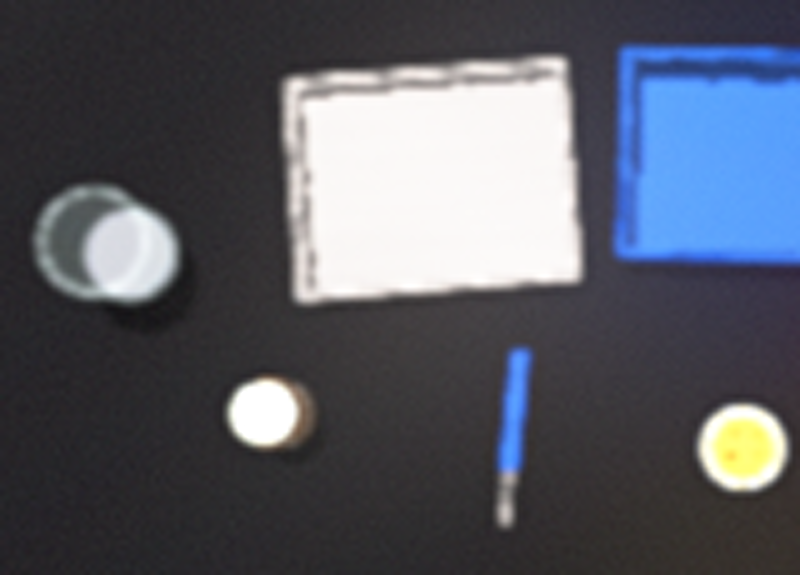

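View pics/topc1.png

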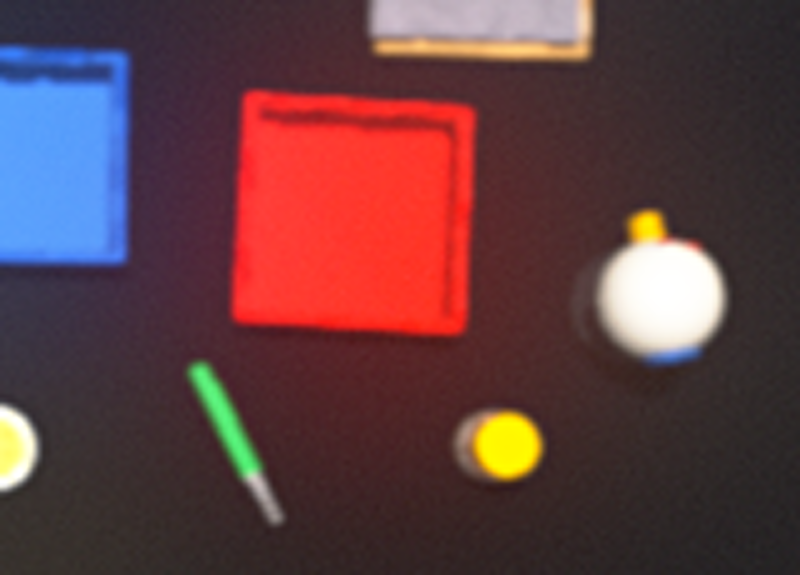

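View pics/scc0.png

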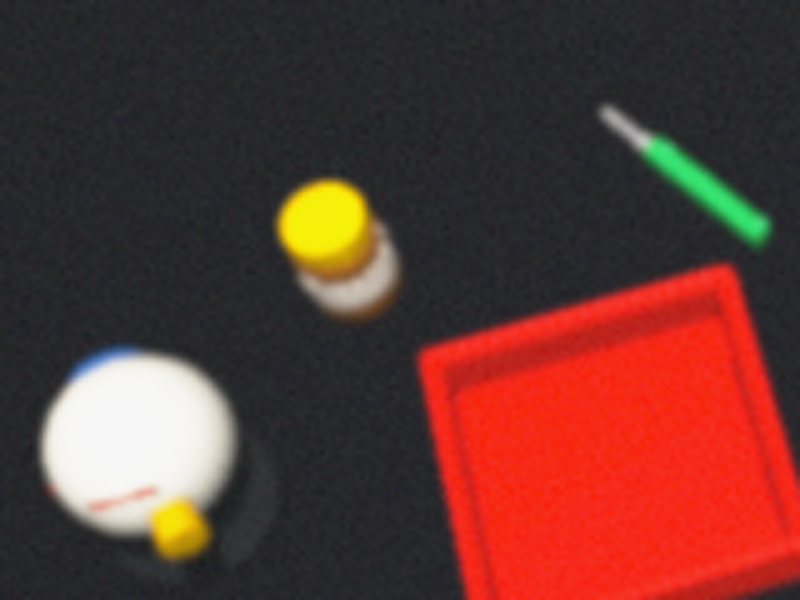

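View pics/scc1.png

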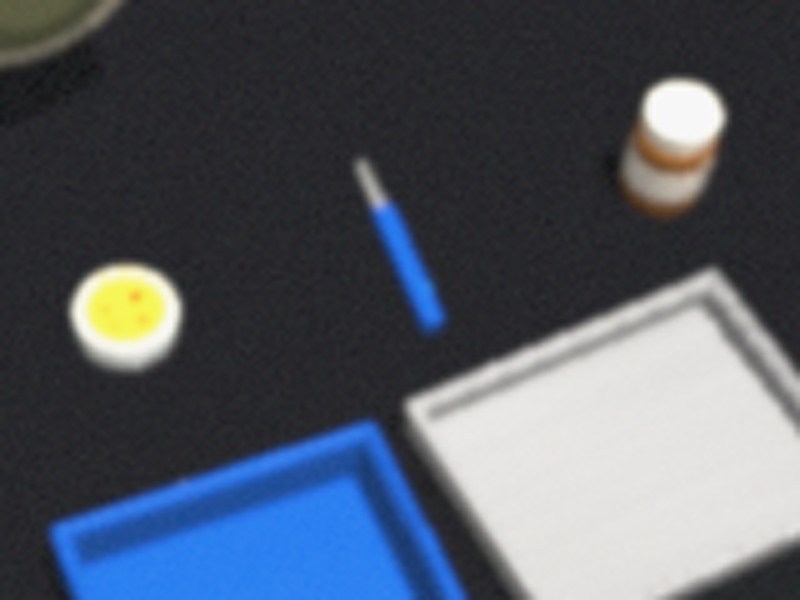

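```bash
cat > h.py <<'E'
import numpy as np
from rig import env, eyes
P={n:eyes.camera_params(n) for n in("scene","top")}
def ray(n,uv):
    p=P[n];d=p["R"].T@np.linalg.inv(p["intrinsics"])@np.array([*uv,1.]);o=-p["R"].T@p["t"];return o,d
def hit(n,uv,z):
    o,d=ray(n,uv);return (o+d*(z-o[2])/d[2])
def cp(x0,y0,c,f=5): return (x0+(c[0]+.5)/f-.5,y0+(c[1]+.5)/f-.5)
def mat2(R): return R
E
python3 - <<'E'
from h import *
np.set_printoptions(precision=4,suppress=True)
A=[("top",95,130,[("white",263,412,.065),("bl_butt",519,350,.012),("bl_front",508,472,.01),("bl_tip",505,524,.008),("dish",742,447,.017),("tray",282,75,.022),("tray",568,57,.022),("tray",582,282,.022),("tray",297,303,.022),("beakrim",92,242,.09),("beakbase",131,254,.0),("blue",620,47,.04),("blue",614,260,.04)]),
("top",245,130,[("blue",129,50,.04),("blue",127,264,.04),("yellow",508,446,.065),("gr_butt",200,366,.012),("gr_front",252,472,.01),("gr_tip",277,522,.008),("red",243,92,.04),("red",475,106,.04),("red",466,335,.04),("red",233,322,.04),("eye",662,298,.08)]),
("scene",60,150,[("yellow",325,221,.065),("gr_butt",760,232,.01),("gr_front",652,148,.01),("gr_tip",603,108,.008),("red",425,355,.04),("red",730,270,.04),("eye",140,443,.08)]),
("scene",230,100,[("white",684,115,.065),("bl_butt",432,322,.012),("bl_front",381,205,.01),("bl_tip",360,160,.008),("dish",126,308,.017),("tray",408,403,.022),("tray",716,272,.022),("blue",54,530,.04),("blue",375,427,.04)])]
for n,x0,y0,l in A:
    for nm,u,v,z in l: print(n,nm,hit(n,cp(x0,y0,(u,v)),z)[:2])
E
```

```text
top white [0.451  0.3297]
top bl_butt [0.4995 0.1656]
top bl_front [0.4146 0.1706]
top bl_tip [0.3786 0.1717]
top dish [0.4363 0.0087]
top tray [0.6858 0.3353]
top tray [0.7045 0.1374]
top tray [0.5474 0.1227]
top tray [0.5274 0.3187]
top beakrim [0.5595 0.4409]
top beakbase [0.5599 0.4403]
top blue [0.7092 0.1004]
top blue [0.5618 0.1   ]
top blue [ 0.7126 -0.0783]
top blue [ 0.5641 -0.0804]
top yellow [ 0.446  -0.3388]
top gr_butt [ 0.4966 -0.1351]
top gr_front [ 0.4237 -0.1732]
top gr_tip [ 0.3893 -0.1917]
top red [ 0.6857 -0.1579]
top red [ 0.6807 -0.319 ]
top red [ 0.5218 -0.315 ]
top red [ 0.5262 -0.1542]
top eye [ 0.5478 -0.4376]
scene yellow [ 0.4489 -0.3371]
scene gr_butt [ 0.4972 -0.133 ]
scene gr_front [ 0.4267 -0.1724]
scene gr_tip [ 0.3909 -0.1906]
scene red [ 0.5249 -0.3093]
scene red [ 0.5312 -0.1555]
scene eye [ 0.5475 -0.4362]
scene white [0.4545 0.33  ]
scene bl_butt [0.5009 0.1642]
scene bl_front [0.4156 0.171 ]
scene bl_tip [0.3799 0.1735]
scene dish [0.4368 0.0093]
scene tray [0.5499 0.127 ]
scene tray [0.5308 0.3199]
scene blue [ 0.567  -0.0755]
scene blue [0.5673 0.0988]
```

```bash
cat >> h.py <<'E'
from scipy.spatial.transform import Rotation as Ro
def Rd(yaw):
    c,s=np.cos(np.radians(yaw)),np.sin(np.radians(yaw))
    return np.array([[c,s,0],[s,-c,0],[0,0,-1.]])
def plan(wps,base=None):
    """wps: list of (x,y,z,yaw). base=(x,y,z,yaw) commanded, else measured"""
    s=env.observe()
    R0=np.array(s["tool_rot"]);p0=np.array(s["position"])
    if base: p0=np.array(base[:3]);R0=Rd(base[3])
    for w in wps:
        d=R0.T@(np.array(w[:3])-p0); rv=Ro.from_matrix(R0.T@Rd(w[3])).as_rotvec()/np.pi
        print(w,"->",np.round(d/0.75,4).tolist(),np.round(rv,4).tolist(),"rows~%.1f"%max(np.linalg.norm(d)/.0417,np.linalg.norm(rv)*180/7.16))
def st():
    s=env.observe();R=np.array(s["tool_rot"]);print("t%.2f"%s["time_s"],np.round(s["position"],4),"yaw%.2f"%np.degrees(np.arctan2(R[1,0],R[0,0])),"tilt",np.round(R[2,:2],4),"ft",np.round(s["ft_force"],2),"w%.4f"%s["grip_width"],"q",np.round(s["q"],1))
def wproj(X):
    s=env.observe();M=eyes.camera_params("wrist");K=M["intrinsics"];T=np.linalg.inv(M["mount"])
    t=np.array(s["tool_rot"]).T@(np.array(X)-np.array(s["position"]))
    c=T[:3,:3]@t+T[:3,3];r=np.hypot(c[0],c[1]);th=np.arctan2(r,c[2]);k=K[0,0]*th/r
    return K[0,2]+k*c[0],K[1,2]+k*c[1]
def whit(uv,z):
    s=env.observe();M=eyes.camera_params("wrist");K=M["intrinsics"]
    a=np.array([uv[0]-K[0,2],uv[1]-K[1,2]]);r=np.hypot(*a);th=r/K[0,0]
    d=np.array([*(a/r*np.sin(th)),np.cos(th)]);m=M["mount"];R=np.array(s["tool_rot"])
    o=np.array(s["position"])+R@m[:3,3];d=R@m[:3,:3]@d
    return o+d*(z-o[2])/d[2]
E
python3 -c "
from h import *
plan([(.4475,-.338,.15,90)])"
```

```text
(0.4475, -0.338, 0.15, 90) -> [0.4725, -0.1534, 0.108] [-0.0003, -0.0003, -0.4237] rows~10.7
```

Request:
jog_arm(
  deltas=[0.4725,-0.1534,0.108,0,0,-0.4237,-1,0.4725,-0.1534,0.108,0,0,-0.4237,-1,0.4725,-0.1534,0.108,0,0,-0.4237,-1,0.4725,-0.1534,0.108,0,0,-0.4237,-1,0.4725,-0.1534,0.108,0,0,-0.4237,-1,0.4725,-0.1534,0.108,0,0,-0.4237,-1,0.4725,-0.1534,0.108,0,0,-0.4237,-1,0.4725,-0.1534,0.108,0,0,-0.4237,-1,0.4725,-0.1534,0.108,0,0,-0.4237,-1,0.4725,-0.1534,0.108,0,0,-0.4237,-1,0.4725,-0.1534,0.108,0,0,-0.4237,-1,0.4725,-0.1534,0.108,0,0,-0.4237,-1],
  grip_force=40,
)

```text
time_s: 1.1
position: [0.4481, -0.3374, 0.1497]
tool_rot: [[-0.005, 1.0, -0.001], [1.0, 0.005, 0.001], [0.001, -0.001, -1.0]]
ft_force: [0.8, -0.1, 0.4]
grip_width: 0.0854
```

Run:
```python
from h import *
import cv2
st()
im=eyes.get_image("wrist"); cv2.imwrite("pics/w1.png",cv2.resize(im[:,:,::-1],(768,576),interpolation=cv2.INTER_CUBIC))
print(np.array(wproj((.4475,-.338,.065)))*1.5)
```

```text
t1.10 [ 0.4481 -0.3374  0.1497] yaw90.27 tilt [ 0.0009 -0.0008] ft [ 0.8  -0.06  0.42] w0.0854 q [-49.1  27.   80.1  -0.   73.  -49.3]
[388.24800113 297.13912271]
```

View pics/w1.png

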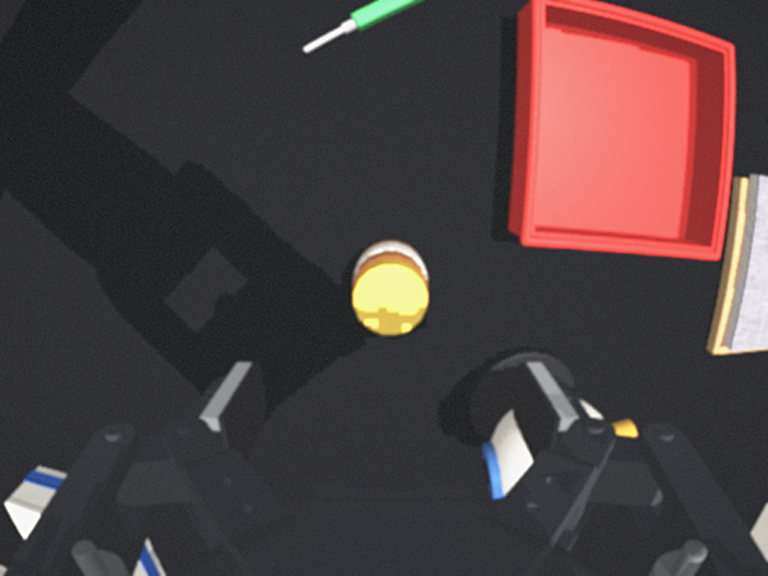

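The wrist view shows the yellow cap centred at (390,293), within about 2 mm of the predicted (388,297). The fingers straddle it, so I'll go down and grip.

Request:
jog_arm(
  deltas=[0,0,0.05,0,0,0,-1,0,0,0.1,0,0,0,-1,0,0,0.14,0,0,0,-1,0,0,0.17,0,0,0,-1,0,0,0.1867,0,0,0,-1,0,0,0.1867,0,0,0,0,0,0,0.1867,0,0,0,1,0,0,0.1867,0,0,0,1,0,0,0.1867,0,0,0,1,0,0,0.1867,0,0,0,1,0,0,0.1867,0,0,0,1,0,0,0.1867,0,0,0,1],
  grip_force=40,
)

```text
time_s: 2.15
position: [0.4479, -0.3391, 0.0118]
tool_rot: [[0.0, 1.0, 0.002], [1.0, -0.0, -0.002], [-0.002, 0.002, -1.0]]
ft_force: [-1.3, -0.5, 7.3]
grip_width: 0.0426
```

Run:
```python
from h import *
st()
b=(.4475,-.338,.01,90)
plan([(.4475,-.338,.11,90),(.637,-.0265,.11,91),(.637,-.0265,.0155,91)],b)
```

```text
t2.15 [ 0.4479 -0.3391  0.0118] yaw89.98 tilt [-0.0023  0.0016] ft [-1.32 -0.5   7.28] w0.0426 q [-49.2  37.2  88.7  -0.   54.  -49.2]
(0.4475, -0.338, 0.11, 90) -> [0.0, 0.0, -0.1333] [0.0, 0.0, 0.0] rows~2.4
(0.637, -0.0265, 0.11, 91) -> [0.4153, 0.2527, -0.1333] [0.0, 0.0, -0.0056] rows~9.1
(0.637, -0.0265, 0.0155, 91) -> [0.4153, 0.2527, -0.0073] [0.0, 0.0, -0.0056] rows~8.7
```

Request:
jog_arm(
  deltas=[0,0,0,0,0,0,1,0,0,-0.01,0,0,0,1,0,0,-0.03,0,0,0,1,0,0,-0.06,0,0,0,1,0,0,-0.1,0,0,0,1,0,0,-0.1333,0,0,0,1,0,0,-0.1333,0,0,0,1],
)

```text
time_s: 2.73
position: [0.449, -0.3398, 0.1158]
tool_rot: [[-0.0, 1.0, 0.006], [1.0, 0.0, -0.007], [-0.007, 0.006, -1.0]]
ft_force: [1.0, -0.3, 0.3]
grip_width: 0.0429
```

Run:
```python
from h import *
import cv2
st()
im=eyes.get_image("wrist"); cv2.imwrite("pics/w2.png",cv2.resize(im[:,:,::-1],(768,576),interpolation=cv2.INTER_CUBIC))
```

```text
t2.73 [ 0.449  -0.3398  0.1158] yaw90.00 tilt [-0.0069  0.0061] ft [ 0.97 -0.28  0.31] w0.0429 q [-49.2  29.1  82.8   0.   67.6 -49.2]
```

View pics/w2.png

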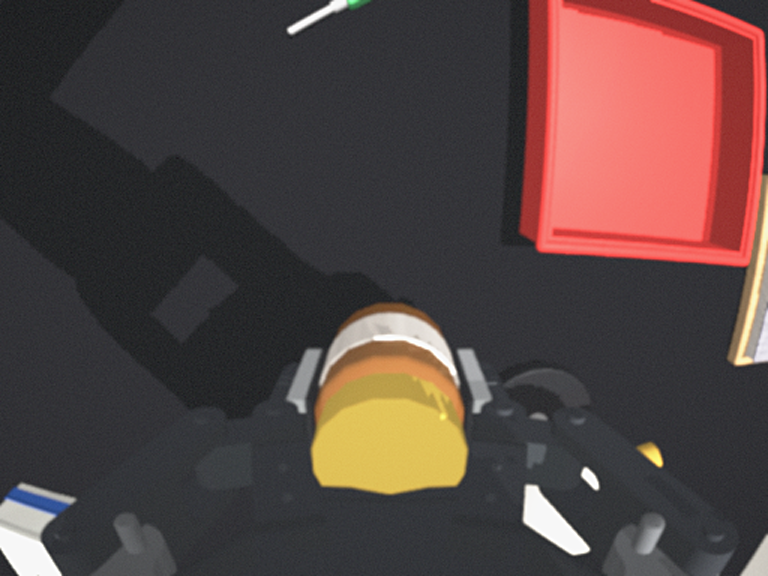

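The yellow jar is held upright between the pads in the lower middle of the view. I'll carry it over the blue bin.

Request:
jog_arm(
  deltas=[0.02,0.013,0,0,0,0,1,0.06,0.037,0,0,0,0,1,0.105,0.064,0,0,0,0,1,0.15,0.092,0,0,0,0,1,0.2,0.122,0,0,0,0,1,0.25,0.152,0,0,0,-0.0056,1,0.295,0.18,0,0,0,-0.0056,1,0.34,0.207,0,0,0,-0.0056,1,0.38,0.232,0,0,0,-0.0056,1,0.4,0.244,0,0,0,-0.0056,1,0.4153,0.2527,0,0,0,-0.0056,1,0.4153,0.2527,0,0,0,-0.0056,1],
)

```text
time_s: 3.78
position: [0.6373, -0.0247, 0.1093]
tool_rot: [[-0.02, 1.0, -0.001], [1.0, 0.02, 0.001], [0.001, -0.001, -1.0]]
ft_force: [-0.1, 0.2, -1.3]
grip_width: 0.0429
```

Run:
```python
from h import *
import cv2
im=eyes.get_image("wrist"); cv2.imwrite("pics/w3.png",cv2.resize(im[:,:,::-1],(768,576),interpolation=cv2.INTER_CUBIC))
st()
for x in (.637-.07,.637+.07):
  for y in (.0105-.085,.0105+.085): print(x,y,np.array(wproj((x,y,.04)))*1.5)
```

```text
t3.83 [ 0.6367 -0.0262  0.1095] yaw91.08 tilt [ 0.0002 -0.0015] ft [ 0.23  0.59 -0.96] w0.0427 q [-13.   36.3  69.7  -0.   74.  -14.1]
0.567 -0.07450000000000001 [261.69422529 385.48274744]
0.567 0.0955 [248.65875762  62.55810579]
0.7070000000000001 -0.07450000000000001 [512.92125634 389.78824565]
0.7070000000000001 0.0955 [538.49902308  68.55485853]
```

View pics/w3.png

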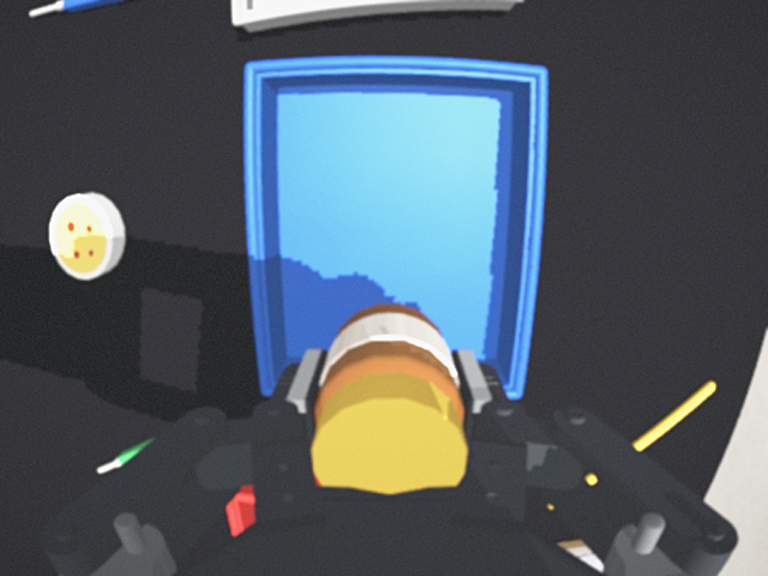

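The bin rim corners appear at (246,65), (547,70), (265,395) and (522,397), putting the bin within about 2 mm of my estimate. The jar is clear of the walls, so I'll lower it.

Request:
jog_arm(
  deltas=[0,0,0.03,0,0,0,1,0,0,0.06,0,0,0,1,0,0,0.085,0,0,0,1,0,0,0.1,0,0,0,1,0,0,0.11,0,0,0,1,0,0,0.116,0,0,0,1,0,0,0.12,0,0,0,1,0,0,0.122,0,0,0,1,0,0,0.1233,0,0,0,1,0,0,0.1233,0,0,0,1,0,0,0.1233,0,0,0,1],
)

```text
time_s: 4.75
position: [0.6373, -0.0268, 0.0183]
tool_rot: [[-0.018, 1.0, 0.001], [1.0, 0.018, -0.0], [-0.0, 0.001, -1.0]]
ft_force: [0.0, 0.0, -0.2]
grip_width: 0.0425
```

```bash
python3 -c "
from h import *
st()"
```

```text
t4.75 [ 0.6373 -0.0268  0.0183] yaw91.02 tilt [-0.0002  0.0009] ft [ 0.04  0.03 -0.18] w0.0425 q [-13.   42.3  74.8  -0.   62.8 -14. ]
```

Request:
jog_arm(
  deltas=[0,0,0.0007,0,0,0,1,0,0,0.0014,0,0,0,1,0,0,0.002,0,0,0,1,0,0,0.002,0,0,0,1],
)

```text
time_s: 5.08
position: [0.6372, -0.0268, 0.0168]
tool_rot: [[-0.018, 1.0, 0.001], [1.0, 0.018, -0.0], [-0.0, 0.001, -1.0]]
ft_force: [-0.7, -0.2, 3.4]
grip_width: 0.0428
```

It touches the floor at 3.4 N, and the height matches. I'll release and retreat.

Request:
jog_arm(
  deltas=[0,0,0,0,0,0,0.4,0,0,0,0,0,0,-0.4,0,0,0,0,0,0,-0.4,0,0,0,0,0,0,-0.4,0,0,-0.02,0,0,0,-0.4,0,0,-0.05,0,0,0,-0.4,0,0,-0.1,0,0,0,-0.4,0,0,-0.15,0,0,0,-0.4,0,0,-0.1787,0,0,0,-1,0,0,-0.1787,0,0,0,-1],
)

```text
time_s: 5.92
position: [0.639, -0.0272, 0.1559]
tool_rot: [[-0.018, 1.0, 0.009], [1.0, 0.018, -0.002], [-0.002, 0.009, -1.0]]
ft_force: [-0.4, 0.7, 0.0]
grip_width: 0.081
```

Run:
```python
from h import *
import cv2
st()
im=eyes.get_image("wrist"); cv2.imwrite("pics/w4.png",cv2.resize(im[:,:,::-1],(768,576),interpolation=cv2.INTER_CUBIC))
b=(.637,-.0265,.15,91)
plan([(.4525,.330,.15,90)],b)
plan([(.4525,.330,.01,90)],(.4525,.330,.15,90))
```

```text
t5.92 [ 0.639  -0.0272  0.1559] yaw91.02 tilt [-0.0024  0.0094] ft [-0.35  0.72  0.  ] w0.0810 q [-13.   33.8  66.3  -0.   79.3 -14. ]
(0.4525, 0.33, 0.15, 90) -> [0.4796, -0.2377, 0.0] [0.0, 0.0, 0.0056] rows~9.6
(0.4525, 0.33, 0.01, 90) -> [0.0, 0.0, 0.1867] [0.0, 0.0, 0.0] rows~3.4
```

View pics/w4.png

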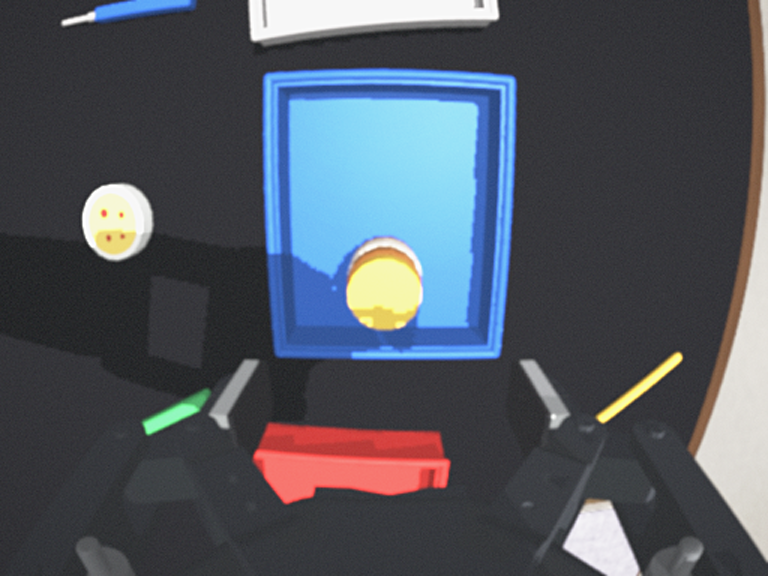

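The yellow jar stands upright in the blue bin at (385,285). Next is the white jar.

Request:
jog_arm(
  deltas=[0.04,-0.02,0,0,0,0,-1,0.09,-0.045,0,0,0,0,-1,0.14,-0.07,0,0,0,0,-1,0.19,-0.094,0,0,0,0,-1,0.24,-0.119,0,0,0,0,-1,0.29,-0.144,0,0,0,0.0056,-1,0.34,-0.1685,0,0,0,0.0056,-1,0.39,-0.193,0,0,0,0.0056,-1,0.43,-0.213,0,0,0,0.0056,-1,0.46,-0.228,0,0,0,0.0056,-1,0.4796,-0.2377,0,0,0,0.0056,-1,0.4796,-0.2377,0,0,0,0.0056,-1],
)

```text
time_s: 6.97
position: [0.4502, 0.3318, 0.1489]
tool_rot: [[-0.004, 1.0, -0.003], [1.0, 0.004, -0.001], [-0.001, -0.003, -1.0]]
ft_force: [-0.1, 0.7, 0.8]
grip_width: 0.0855
```

Run:
```python
from h import *
import cv2
st()
im=eyes.get_image("wrist"); cv2.imwrite("pics/w5.png",cv2.resize(im[:,:,::-1],(768,576),interpolation=cv2.INTER_CUBIC))
print(np.array(wproj((.4525,.330,.065)))*1.5)
```

```text
t6.97 [0.4502 0.3318 0.1489] yaw90.21 tilt [-0.0006 -0.0027] ft [-0.06  0.7   0.78] w0.0855 q [24.3 26.9 80.4  0.  72.9 24. ]
[391.06173141 298.09342432]
```

View pics/w5.png

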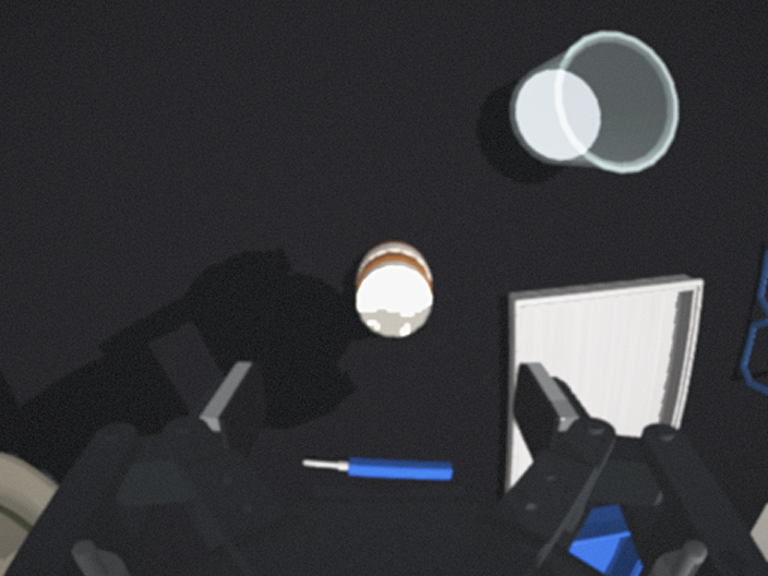

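The white cap is at (394,296), against a predicted (391,298). The beaker and tray are clear of the fingers, so I'll go down and grip.

Request:
jog_arm(
  deltas=[0,0,0.05,0,0,0,-1,0,0,0.1,0,0,0,-1,0,0,0.14,0,0,0,-1,0,0,0.17,0,0,0,-1,0,0,0.1867,0,0,0,-1,0,0,0.1867,0,0,0,0,0,0,0.1867,0,0,0,1,0,0,0.1867,0,0,0,1,0,0,0.1867,0,0,0,1,0,0,0.1867,0,0,0,1,0,0,0.1867,0,0,0,1,0,0,0.1867,0,0,0,1],
  grip_force=40,
)

```text
time_s: 8.02
position: [0.4532, 0.3297, 0.0115]
tool_rot: [[-0.0, 1.0, 0.002], [1.0, 0.0, 0.001], [0.001, 0.002, -1.0]]
ft_force: [0.6, -2.9, 7.1]
grip_width: 0.0424
```

Request:
jog_arm(
  deltas=[0,0,0,0,0,0,1,0,0,-0.01,0,0,0,1,0,0,-0.03,0,0,0,1,0,0,-0.06,0,0,0,1,0,0,-0.1,0,0,0,1,0,0,-0.1333,0,0,0,1,0,0,-0.1333,0,0,0,1],
)

```text
time_s: 8.6
position: [0.4541, 0.3307, 0.1156]
tool_rot: [[-0.0, 1.0, 0.008], [1.0, 0.0, 0.004], [0.004, 0.008, -1.0]]
ft_force: [0.5, 0.1, -0.6]
grip_width: 0.0429
```

Run:
```python
from h import *
st()
b=(.4525,.33,.11,90)
plan([(.638,.047,.11,91)],b)
```

```text
t8.60 [0.4541 0.3307 0.1156] yaw90.02 tilt [0.0037 0.0079] ft [ 0.46  0.06 -0.59] w0.0429 q [24.  29.  83.   0.  67.5 24. ]
(0.638, 0.047, 0.11, 91) -> [-0.3773, 0.2473, 0.0] [0.0, 0.0, -0.0056] rows~8.1
```

Request:
jog_arm(
  deltas=[-0.02,0.013,0,0,0,0,1,-0.06,0.039,0,0,0,0,1,-0.105,0.069,0,0,0,0,1,-0.15,0.098,0,0,0,0,1,-0.195,0.128,0,0,0,0,1,-0.24,0.157,0,0,0,-0.0056,1,-0.285,0.187,0,0,0,-0.0056,1,-0.325,0.213,0,0,0,-0.0056,1,-0.355,0.2327,0,0,0,-0.0056,1,-0.37,0.2425,0,0,0,-0.0056,1,-0.3773,0.2473,0,0,0,-0.0056,1,-0.3773,0.2473,0,0,0,-0.0056,1],
)

```text
time_s: 9.6
position: [0.6379, 0.0464, 0.1099]
tool_rot: [[-0.017, 1.0, -0.001], [1.0, 0.017, 0.0], [0.0, -0.001, -1.0]]
ft_force: [0.4, 0.2, -0.2]
grip_width: 0.0431
```

Run:
```python
from h import *
import cv2
st()
for n in("wrist","scene"):
  im=eyes.get_image(n); cv2.imwrite(f"pics/{n}6.png",cv2.resize(im[:,:,::-1],(768,576),interpolation=cv2.INTER_CUBIC))
```

```text
t9.60 [0.6379 0.0464 0.1099] yaw90.96 tilt [ 0.0002 -0.0007] ft [ 0.39  0.2  -0.18] w0.0431 q [-6.4 36.5 69.3  0.  74.3 -7.4]
```

View pics/wrist6.png

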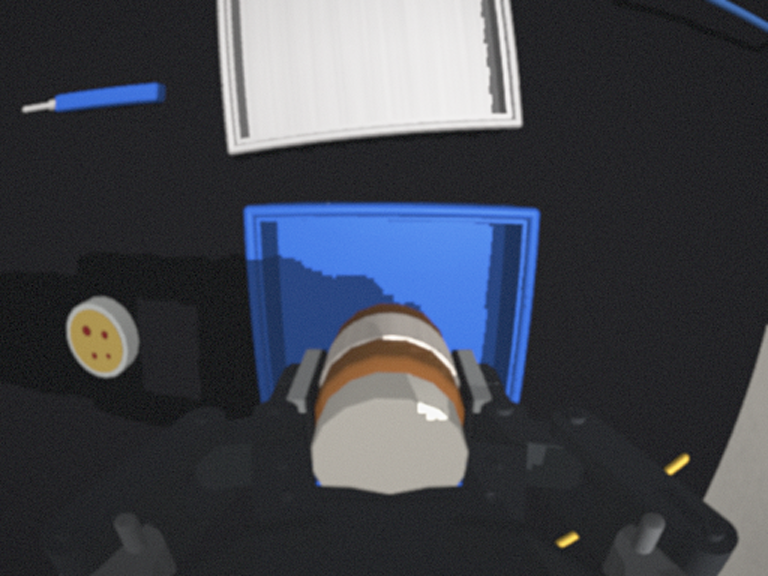

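View pics/scene6.png

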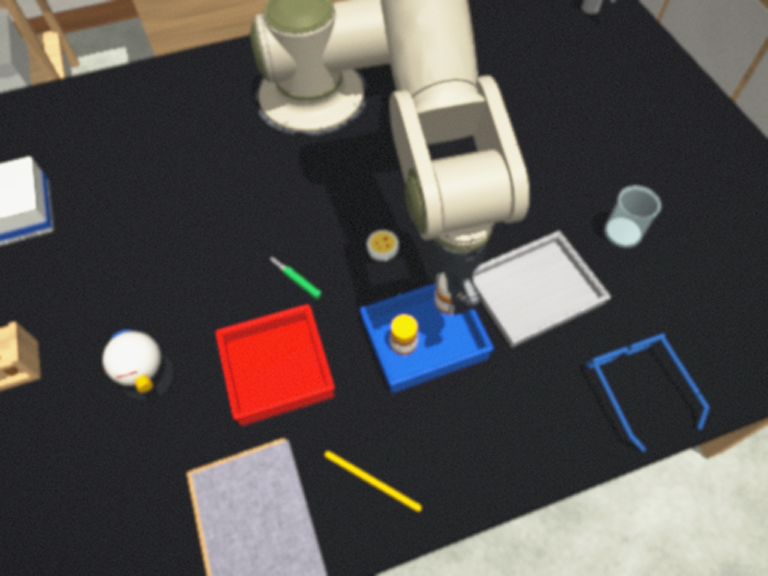

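The wrist view shows the white jar held over the free half of the bin. The scene view shows the yellow jar upright at (403,333). I'll lower it the same way.

Request:
jog_arm(
  deltas=[0,0,0.03,0,0,0,1,0,0,0.06,0,0,0,1,0,0,0.085,0,0,0,1,0,0,0.1,0,0,0,1,0,0,0.11,0,0,0,1,0,0,0.116,0,0,0,1,0,0,0.12,0,0,0,1,0,0,0.122,0,0,0,1,0,0,0.1233,0,0,0,1,0,0,0.124,0,0,0,1,0,0,0.1247,0,0,0,1,0,0,0.125,0,0,0,1],
)

```text
time_s: 10.7
position: [0.6381, 0.0466, 0.0168]
tool_rot: [[-0.018, 1.0, 0.001], [1.0, 0.018, -0.0], [-0.0, 0.001, -1.0]]
ft_force: [0.2, 0.2, 0.1]
grip_width: 0.0431
```

Request:
jog_arm(
  deltas=[0,0,0.0003,0,0,0,1,0,0,0.0003,0,0,0,1],
)

```text
time_s: 10.87
position: [0.638, 0.0466, 0.0166]
tool_rot: [[-0.018, 1.0, 0.0], [1.0, 0.018, -0.0], [-0.0, 0.0, -1.0]]
ft_force: [0.0, -0.3, 0.8]
grip_width: 0.0432
```

Request:
jog_arm(
  deltas=[0,0,0.0005,0,0,0,1,0,0,0.0005,0,0,0,0.4,0,0,0,0,0,0,-0.4,0,0,0,0,0,0,-0.4,0,0,0,0,0,0,-0.4,0,0,-0.02,0,0,0,-0.4,0,0,-0.05,0,0,0,-0.4,0,0,-0.1,0,0,0,-0.4,0,0,-0.15,0,0,0,-0.4,0,0,-0.1787,0,0,0,-1,0,0,-0.1787,0,0,0,-1],
)

```text
time_s: 11.78
position: [0.6399, 0.0466, 0.1559]
tool_rot: [[-0.018, 1.0, 0.01], [1.0, 0.018, -0.001], [-0.001, 0.01, -1.0]]
ft_force: [0.8, 0.3, 1.0]
grip_width: 0.0812
```

Run:
```python
from h import *
import cv2
st()
im=eyes.get_image("wrist"); cv2.imwrite("pics/w7.png",cv2.resize(im[:,:,::-1],(768,576),interpolation=cv2.INTER_CUBIC))
plan([(.451,.1684,.12,176.5),(.451,.1684,.12,-3.5)],(.638,.047,.15,91))
```

```text
t11.78 [0.6399 0.0466 0.1559] yaw91.02 tilt [-0.0012  0.0096] ft [0.81 0.26 1.03] w0.0812 q [-6.4 34.  65.9  0.  79.5 -7.4]
(0.451, 0.1684, 0.12, 176.5) -> [0.1662, -0.2465, 0.04] [0.0, 0.0, -0.475] rows~11.9
(0.451, 0.1684, 0.12, -3.5) -> [0.1662, -0.2465, 0.04] [0.0, 0.0, 0.525] rows~13.2
```

View pics/w7.png

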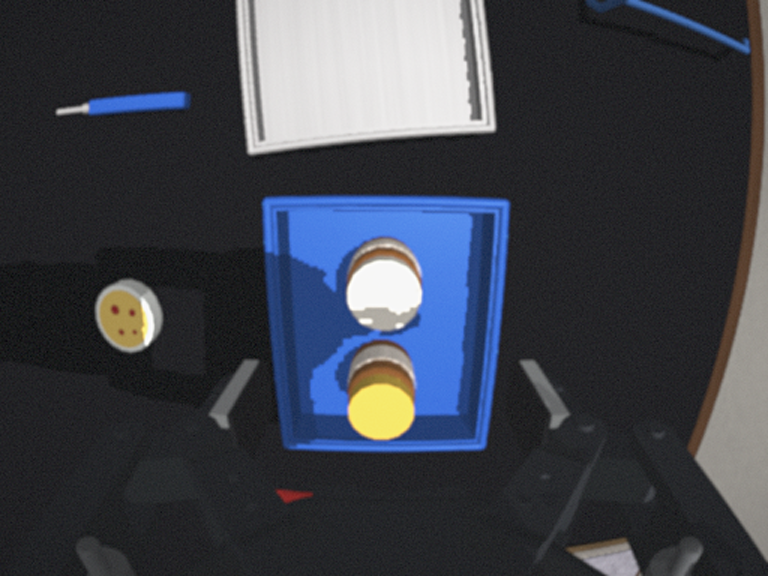

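Both jars stand in the blue bin, white at (384,290) and yellow at (381,400). Next is the blue probe.

Request:
jog_arm(
  deltas=[0.014,-0.02,0,0,0,-0.0396,-1,0.03,-0.044,0,0,0,-0.0792,-1,0.045,-0.066,0.01,0,0,-0.1188,-1,0.06,-0.088,0.015,0,0,-0.1584,-1,0.075,-0.11,0.02,0,0,-0.198,-1,0.09,-0.132,0.025,0,0,-0.2376,-1,0.105,-0.155,0.03,0,0,-0.277,-1,0.12,-0.177,0.035,0,0,-0.317,-1,0.135,-0.2,0.04,0,0,-0.356,-1,0.15,-0.222,0.04,0,0,-0.396,-1,0.16,-0.2373,0.04,0,0,-0.436,-1,0.1662,-0.2465,0.04,0,0,-0.475,-1],
)

```text
time_s: 12.83
position: [0.4487, 0.1687, 0.1191]
tool_rot: [[-0.999, 0.054, -0.003], [0.054, 0.999, -0.0], [0.003, -0.0, -1.0]]
ft_force: [0.0, -0.6, 0.1]
grip_width: 0.0855
```

Run:
```python
from h import *
import cv2
eyes.camera_params("wrist")
im=eyes.get_image("top")  # small settle
im=eyes.get_image("wrist"); st(); cv2.imwrite("pics/w8.png",cv2.resize(im[:,:,::-1],(768,576),interpolation=cv2.INTER_CUBIC))
u=np.array([.085,-.006]);u/=np.linalg.norm(u);c=np.array([.451,.1684])
for n,o in(("c",0),("butt",.048),("front",-.036),("tip",-.072)): print(n,np.array(wproj((*(c+u*o),.012)))*1.5)
```

```text
t12.93 [0.4493 0.1686 0.1193] yaw176.66 tilt [ 0.0027 -0.0004] ft [-0.48 -0.44  0.59] w0.0853 q [  6.4  21.9  95.2   0.   63.1 -80.3]
c [389.50431802 289.12576915]
butt [388.54518551 363.17271048]
front [390.2828106  228.11641817]
tip [391.08361776 164.46383936]
```

View pics/w8.png

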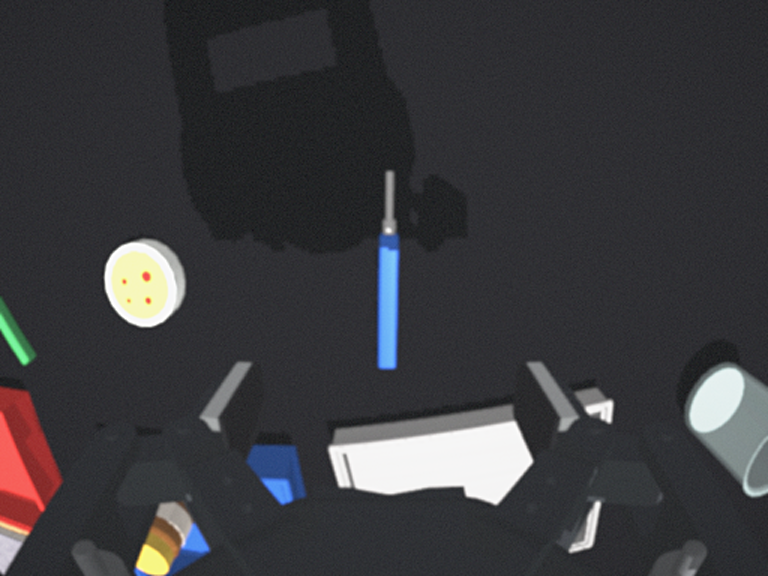

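The probe appears with its butt at (388,368), front at (389,235) and tip at (390,172). That is 3–4 mm further along +x than predicted, and the angle is right. I'll shift 2 mm, go down and grip.

Request:
jog_arm(
  deltas=[-0.0027,0,0.045,0,0,0,-1,-0.0027,0,0.09,0,0,0,-1,-0.0027,0,0.125,0,0,0,-1,-0.0027,0,0.145,0,0,0,-0.5,-0.0027,0,0.153,0,0,0,0,-0.0027,0,0.156,0,0,0,0.5,-0.0027,0,0.156,0,0,0,1,-0.0027,0,0.156,0,0,0,1,-0.0027,0,0.156,0,0,0,1,-0.0027,0,0.156,0,0,0,1,-0.0027,0,0.156,0,0,0,1,-0.0027,0,0.156,0,0,0,1],
  grip_force=30,
)

```text
time_s: 13.93
position: [0.4535, 0.168, 0.0043]
tool_rot: [[-0.998, 0.061, 0.002], [0.061, 0.998, 0.0], [-0.002, 0.0, -1.0]]
ft_force: [-1.0, -1.1, 6.9]
grip_width: 0.0098
```

Run:
```python
from h import *
st()
t=np.radians(5.4);cx,cy=.616,.2285
for o in(-.026,.026): print(cx+o*np.cos(t),cy+o*np.sin(t))
b=(.453,.1684,.003,176.5)
plan([(.453,.1684,.09,176.5),(.64,.231,.09,95.4),(.59,.226,.09,95.4)],b)
```

```text
t13.93 [0.4535 0.168  0.0043] yaw176.51 tilt [-0.0022  0.0003] ft [-1.04 -1.05  6.93] w0.0098 q [  6.3  32.8 101.8  -0.   45.3 -80.2]
0.5901153889203199 0.22605318385371864
0.6418846110796801 0.23094681614628138
(0.453, 0.1684, 0.09, 176.5) -> [0.0, 0.0, -0.116] [0.0, 0.0, 0.0] rows~2.1
(0.64, 0.231, 0.09, 95.4) -> [-0.2438, 0.0985, -0.116] [0.0, 0.0, 0.4506] rows~11.3
(0.59, 0.226, 0.09, 95.4) -> [-0.1776, 0.0878, -0.116] [0.0, 0.0, 0.4506] rows~11.3
```

Request:
jog_arm(
  deltas=[0,0,-0.01,0,0,0,1,0,0,-0.03,0,0,0,1,0,0,-0.06,0,0,0,1,0,0,-0.09,0,0,0,1,0,0,-0.116,0,0,0,1,0,0,-0.116,0,0,0,1],
)

```text
time_s: 14.43
position: [0.4544, 0.1682, 0.0941]
tool_rot: [[-0.998, 0.061, 0.007], [0.061, 0.998, 0.001], [-0.007, 0.001, -1.0]]
ft_force: [-0.1, -0.6, 0.8]
grip_width: 0.0098
```

Run:
```python
from h import *
import cv2
im=eyes.get_image("wrist"); st(); cv2.imwrite("pics/w9.png",cv2.resize(im[:,:,::-1],(768,576),interpolation=cv2.INTER_CUBIC))
plan([(.642,.219,.09,95.4)],(.453,.1684,.09,176.5))
```

```text
t14.48 [0.4537 0.1681 0.0922] yaw176.52 tilt [-0.0042  0.0008] ft [ 1.22 -0.29 -0.17] w0.0102 q [  6.3  24.3  96.8   0.   58.6 -80.2]
(0.642, 0.219, 0.09, 95.4) -> [-0.2474, 0.0827, 0.0] [0.0, 0.0, 0.4506] rows~11.3
```

View pics/w9.png

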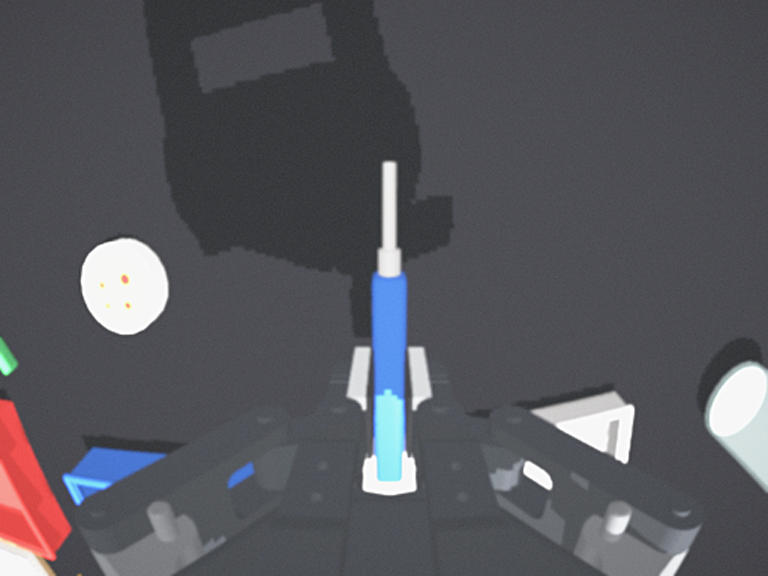

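The blue probe is held level and along the tool axis, with its tip at (389,165). I'll carry it to the tray.

Request:
jog_arm(
  deltas=[-0.015,0.005,0,0,0,0.037,1,-0.035,0.0117,0,0,0,0.076,1,-0.06,0.02,0,0,0,0.115,1,-0.085,0.0284,0,0,0,0.154,1,-0.11,0.0368,0,0,0,0.193,1,-0.135,0.045,0,0,0,0.232,1,-0.16,0.0535,0,0,0,0.271,1,-0.185,0.0618,0,0,0,0.31,1,-0.21,0.07,0,0,0,0.349,1,-0.23,0.077,0,0,0,0.388,1,-0.242,0.081,0,0,0,0.425,1,-0.2474,0.0827,0,0,0,0.4506,1],
)

```text
time_s: 15.48
position: [0.6424, 0.2187, 0.0885]
tool_rot: [[-0.088, 0.996, -0.002], [0.996, 0.088, -0.0], [-0.0, -0.002, -1.0]]
ft_force: [-0.1, -1.1, -0.6]
grip_width: 0.0099
```

Run:
```python
from h import *
import cv2
im=eyes.get_image("top");im=eyes.get_image("wrist"); st(); cv2.imwrite("pics/w10.png",cv2.resize(im[:,:,::-1],(768,576),interpolation=cv2.INTER_CUBIC))
t=np.radians(5.4);R=np.array([[np.cos(t),-np.sin(t)],[np.sin(t),np.cos(t)]])
for a in(-.075,.075):
  for b in (-.095,.095): print(a,b,np.array(wproj((*(np.array([.616,.2285])+R@[a,b]),.022)))*1.5)
```

```text
t15.58 [0.6418 0.2185 0.0886] yaw95.36 tilt [-0.0001 -0.0022] ft [-0.97 -0.3  -0.52] w0.0097 q [ 8.8 41.3 63.2 -0.  75.6  3.5]
-0.075 -0.095 [222.76858541 436.81817805]
-0.075 0.095 [186.18015166  99.65535334]
0.075 -0.095 [475.70203701 442.00751522]
0.075 0.095 [495.98025076  89.3871815 ]
```

View pics/w10.png

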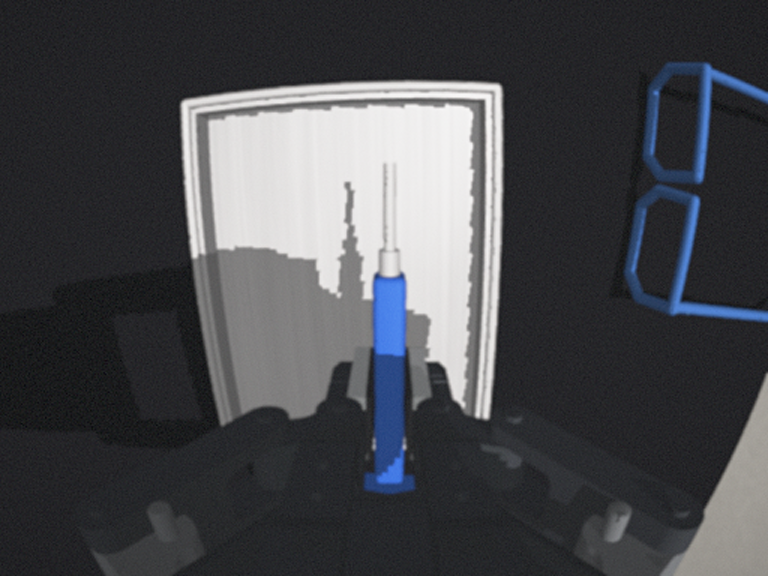

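The tray rim corners at (183,102) and (500,87) match the prediction. The probe is well inside, so I'll lower it.

Request:
jog_arm(
  deltas=[0,0,0.03,0,0,0,1,0,0,0.06,0,0,0,1,0,0,0.08,0,0,0,1,0,0,0.092,0,0,0,1,0,0,0.099,0,0,0,1,0,0,0.103,0,0,0,1,0,0,0.105,0,0,0,1,0,0,0.1065,0,0,0,1,0,0,0.1075,0,0,0,1,0,0,0.108,0,0,0,1,0,0,0.108,0,0,0,1,0,0,0.108,0,0,0,1],
)

```text
time_s: 16.58
position: [0.642, 0.2186, 0.0096]
tool_rot: [[-0.094, 0.996, 0.0], [0.996, 0.094, 0.0], [0.0, 0.0, -1.0]]
ft_force: [-0.2, -0.0, -0.3]
grip_width: 0.01
```

Request:
jog_arm(
  deltas=[0,0,0.0007,0,0,0,1,0,0,0.0007,0,0,0,1],
)

```text
time_s: 16.75
position: [0.642, 0.2186, 0.0094]
tool_rot: [[-0.094, 0.996, 0.001], [0.996, 0.094, 0.0], [-0.0, 0.001, -1.0]]
ft_force: [-2.0, -0.6, 4.1]
grip_width: 0.0098
```

It touches at 4 N. Release.

Request:
jog_arm(
  deltas=[0,0,0,0,0,0,0.6,0,0,0,0,0,0,0.3,0,0,0,0,0,0,0.3,0,0,-0.005,0,0,0,0.3,0,0,-0.02,0,0,0,0.3,0,0,-0.05,0,0,0,0.3,0,0,-0.1,0,0,0,0,0,0,-0.1487,0,0,0,-1,0,0,-0.1487,0,0,0,-1],
)

```text
time_s: 17.5
position: [0.6449, 0.2192, 0.1296]
tool_rot: [[-0.094, 0.995, 0.014], [0.996, 0.094, 0.002], [0.001, 0.014, -1.0]]
ft_force: [-0.0, -0.6, 0.4]
grip_width: 0.0649
```

Run:
```python
from h import *
import cv2
im=eyes.get_image("wrist"); st(); cv2.imwrite("pics/w11.png",cv2.resize(im[:,:,::-1],(768,576),interpolation=cv2.INTER_CUBIC))
g=np.degrees(np.arctan2(-.0385,-.072)); print("green tip dir",g)
plan([(.46,-.156,.12,28.2),(.46,-.156,.12,-151.8)],(.642,.219,.12,95.4))
```

```text
t17.55 [0.6437 0.219  0.1259] yaw95.41 tilt [0.0006 0.0095] ft [-1.36 -0.32 -0.63] w0.0724 q [ 8.8 39.2 60.8  0.  79.4  3.4]
green tip dir -151.86559401817303
(0.46, -0.156, 0.12, 28.2) -> [-0.4749, -0.2886, 0.0] [0.0, 0.0, 0.3733] rows~10.0
(0.46, -0.156, 0.12, -151.8) -> [-0.4749, -0.2886, 0.0] [-0.0, -0.0, -0.6267] rows~15.8
```

View pics/w11.png

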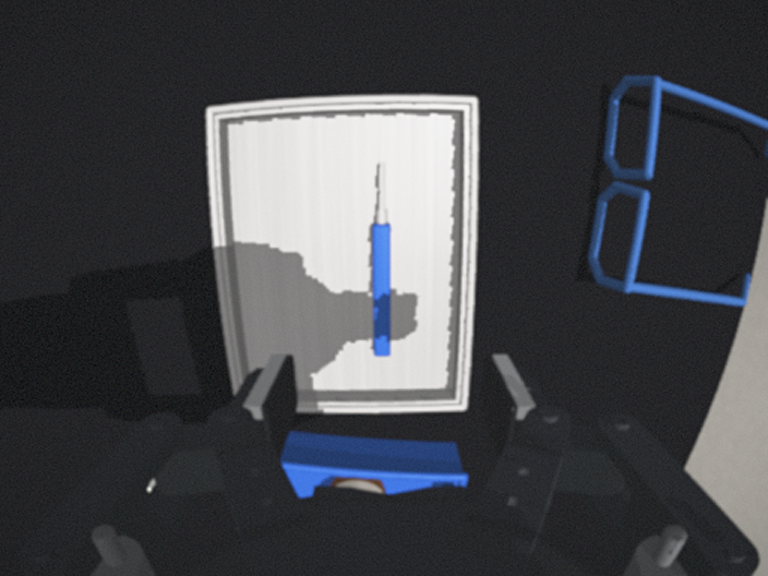

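The blue probe lies flat in the tray, with its butt at (381,353) and tip at (381,165). Next is the green probe.

Request:
jog_arm(
  deltas=[-0.03,-0.018,0,0,0,0.03,-1,-0.075,-0.0456,0,0,0,0.06,-1,-0.12,-0.073,0,0,0,0.09,-1,-0.165,-0.1,0,0,0,0.125,-1,-0.21,-0.1276,0,0,0,0.16,-1,-0.255,-0.155,0,0,0,0.195,-1,-0.3,-0.1823,0,0,0,0.23,-1,-0.345,-0.2097,0,0,0,0.265,-1,-0.39,-0.237,0,0,0,0.3,-1,-0.43,-0.2613,0,0,0,0.335,-1,-0.46,-0.2795,0,0,0,0.3733,-1,-0.4749,-0.2886,0,0,0,0.3733,-1],
)

```text
time_s: 18.55
position: [0.4584, -0.1588, 0.1203]
tool_rot: [[0.885, 0.465, -0.001], [0.465, -0.885, -0.0], [-0.001, -0.0, -1.0]]
ft_force: [-0.1, -0.5, 0.6]
grip_width: 0.0857
```

Run:
```python
from h import *
import cv2
im=eyes.get_image("top");cv2.imwrite("pics/top12.png",im[:,:,::-1]);im=eyes.get_image("wrist"); st(); cv2.imwrite("pics/w12.png",cv2.resize(im[:,:,::-1],(768,576),interpolation=cv2.INTER_CUBIC))
u=np.array([.881,.472]);c=np.array([.457,-.156])
for n,o in(("c",0),("butt",.048),("front",-.036),("tip",-.072)): print(n,np.array(wproj((*(c+u*o),.012)))*1.5)
```

```text
t18.65 [ 0.459  -0.158   0.1203] yaw28.03 tilt [-0.0003 -0.0002] ft [-0.36 -0.23  0.02] w0.0853 q [-33.   22.3  94.3  -0.   63.4  29. ]
c [383.17632861 286.88205077]
butt [382.69104838 205.05874445]
front [383.58195274 343.23380988]
tip [383.99746713 393.99898657]
```

View pics/w12.png

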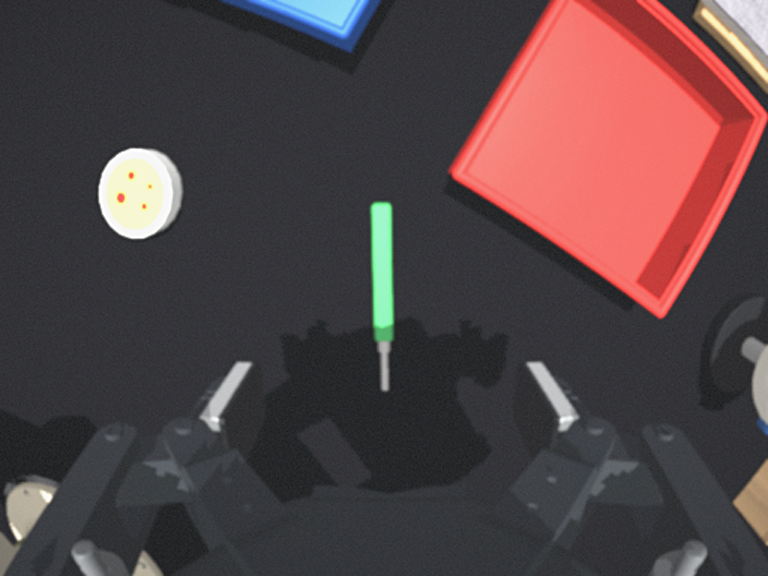

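The green probe appears with its butt at (381,203), front at (384,341) and tip at (385,390), within 1–2 mm of prediction. I'll go down and grip.

Request:
jog_arm(
  deltas=[-0.002,-0.0018,0.045,0,0,0,-1,-0.002,-0.0018,0.09,0,0,0,-1,-0.002,-0.0018,0.125,0,0,0,-1,-0.002,-0.0018,0.145,0,0,0,-0.5,-0.002,-0.0018,0.153,0,0,0,0,-0.002,-0.0018,0.156,0,0,0,0.5,-0.002,-0.0018,0.156,0,0,0,1,-0.002,-0.0018,0.156,0,0,0,1,-0.002,-0.0018,0.156,0,0,0,1,-0.002,-0.0018,0.156,0,0,0,1,-0.002,-0.0018,0.156,0,0,0,1,-0.002,-0.0018,0.156,0,0,0,1],
  grip_force=30,
)

```text
time_s: 19.65
position: [0.4585, -0.1561, 0.0044]
tool_rot: [[0.881, 0.473, 0.002], [0.473, -0.881, -0.001], [0.001, 0.002, -1.0]]
ft_force: [0.0, 2.3, 6.6]
grip_width: 0.0096
```

Request:
jog_arm(
  deltas=[0,0,-0.01,0,0,0,1,0,0,-0.03,0,0,0,1,0,0,-0.06,0,0,0,1,0,0,-0.1,0,0,0,1,0,0,-0.145,0,0,0,1,0,0,-0.176,0,0,0,1,0,0,-0.176,0,0,0,1],
)

```text
time_s: 20.23
position: [0.4596, -0.1569, 0.1404]
tool_rot: [[0.881, 0.473, 0.008], [0.473, -0.881, -0.005], [0.004, 0.008, -1.0]]
ft_force: [0.5, -0.5, -0.1]
grip_width: 0.0098
```

Run:
```python
from h import *
import cv2
im=eyes.get_image("wrist"); st(); cv2.imwrite("pics/w13.png",cv2.resize(im[:,:,::-1],(768,576),interpolation=cv2.INTER_CUBIC))
plan([(.590,.238,.135,95.4)],(.458,-.1555,.135,28.2))
```

```text
t20.28 [ 0.4587 -0.1564  0.1379] yaw28.22 tilt [0.0027 0.0049] ft [-0.38  0.16 -1.13] w0.0098 q [-32.9  20.8  93.3  -0.   65.6  28.9]
(0.59, 0.238, 0.135, 95.4) -> [0.403, -0.3792, 0.0] [0.0, 0.0, -0.3733] rows~10.0
```

View pics/w13.png

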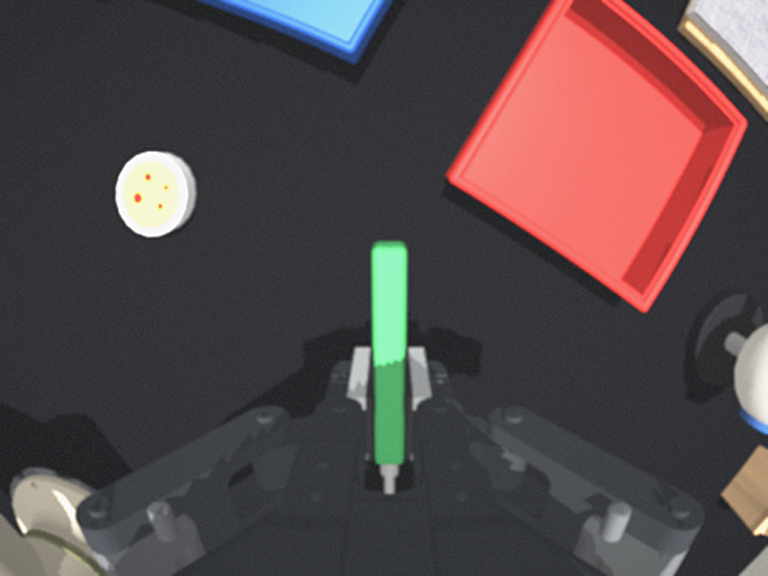

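The green probe is held level, with its butt at (389,243). I'll carry it high past the jars to the tray.

Request:
jog_arm(
  deltas=[0.015,-0.014,0,0,0,-0.03,1,0.05,-0.047,0,0,0,-0.06,1,0.088,-0.083,0,0,0,-0.09,1,0.126,-0.1186,0,0,0,-0.125,1,0.164,-0.1543,0,0,0,-0.16,1,0.202,-0.19,0,0,0,-0.195,1,0.24,-0.2258,0,0,0,-0.23,1,0.278,-0.2616,0,0,0,-0.265,1,0.316,-0.2973,0,0,0,-0.3,1,0.35,-0.3293,0,0,0,-0.335,1,0.38,-0.3576,0,0,0,-0.36,1,0.403,-0.3792,0,0,0,-0.3733,1],
)

```text
time_s: 21.28
position: [0.5895, 0.24, 0.1339]
tool_rot: [[-0.1, 0.995, -0.002], [0.995, 0.1, -0.0], [0.0, -0.002, -1.0]]
ft_force: [0.3, -0.5, 0.2]
grip_width: 0.0097
```

Run:
```python
from h import *
import cv2
im=eyes.get_image("scene");cv2.imwrite("pics/scene14.png",im[:,:,::-1]);im=eyes.get_image("wrist"); st(); cv2.imwrite("pics/w14.png",cv2.resize(im[:,:,::-1],(768,576),interpolation=cv2.INTER_CUBIC))
```

```text
t21.38 [0.5896 0.2406 0.1336] yaw95.68 tilt [ 0.0004 -0.0019] ft [ 0.66 -0.84 -0.49] w0.0096 q [11.6 34.9 68.1  0.  77.1  5.9]
```

View pics/w14.png

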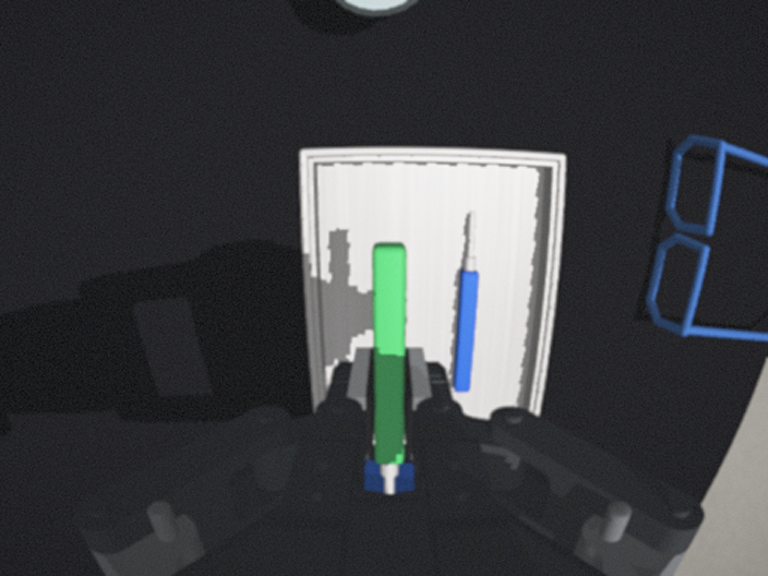

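The green probe is over the near half of the tray, clear of the blue one at (466,330). I'll lower it.

Request:
jog_arm(
  deltas=[0,0,0.04,0,0,0,1,0,0,0.08,0,0,0,1,0,0,0.115,0,0,0,1,0,0,0.138,0,0,0,1,0,0,0.152,0,0,0,1,0,0,0.16,0,0,0,1,0,0,0.164,0,0,0,1,0,0,0.1662,0,0,0,1,0,0,0.1675,0,0,0,1,0,0,0.168,0,0,0,1,0,0,0.168,0,0,0,1,0,0,0.168,0,0,0,1],
)

```text
time_s: 22.38
position: [0.5901, 0.2376, 0.0099]
tool_rot: [[-0.094, 0.996, 0.001], [0.996, 0.094, 0.0], [0.0, 0.001, -1.0]]
ft_force: [-0.6, -0.5, -0.4]
grip_width: 0.01
```

Request:
jog_arm(
  deltas=[0,0,0.0007,0,0,0,1,0,0,0.0007,0,0,0,1],
)

```text
time_s: 22.55
position: [0.5901, 0.2376, 0.0095]
tool_rot: [[-0.094, 0.996, 0.001], [0.996, 0.094, 0.0], [0.0, 0.001, -1.0]]
ft_force: [-1.3, -0.7, 3.4]
grip_width: 0.0097
```

Request:
jog_arm(
  deltas=[0,0,0,0,0,0,0.6,0,0,0,0,0,0,0.3,0,0,0,0,0,0,0.3,0,0,-0.005,0,0,0,0.3,0,0,-0.02,0,0,0,0.3,0,0,-0.05,0,0,0,0.3,0,0,-0.1,0,0,0,0,0,0,-0.1487,0,0,0,-1,0,0,-0.1487,0,0,0,-1],
)

```text
time_s: 23.3
position: [0.5928, 0.2383, 0.129]
tool_rot: [[-0.094, 0.995, 0.013], [0.996, 0.094, 0.003], [0.001, 0.014, -1.0]]
ft_force: [1.2, 0.7, -0.1]
grip_width: 0.0654
```

Run:
```python
from h import *
import cv2
im=eyes.get_image("wrist"); st(); cv2.imwrite("pics/w15.png",cv2.resize(im[:,:,::-1],(768,576),interpolation=cv2.INTER_CUBIC))
plan([(.4367,.009,.12,90)],(.590,.238,.12,95.4))
```

```text
t23.35 [0.5917 0.238  0.1254] yaw95.41 tilt [0.001 0.009] ft [ 0.12 -0.07 -1.31] w0.0722 q [11.3 35.2 69.   0.  75.3  5.9]
(0.4367, 0.009, 0.12, 90) -> [-0.2847, -0.2322, 0.0] [0.0, 0.0, 0.03] rows~6.6
```

View pics/w15.png

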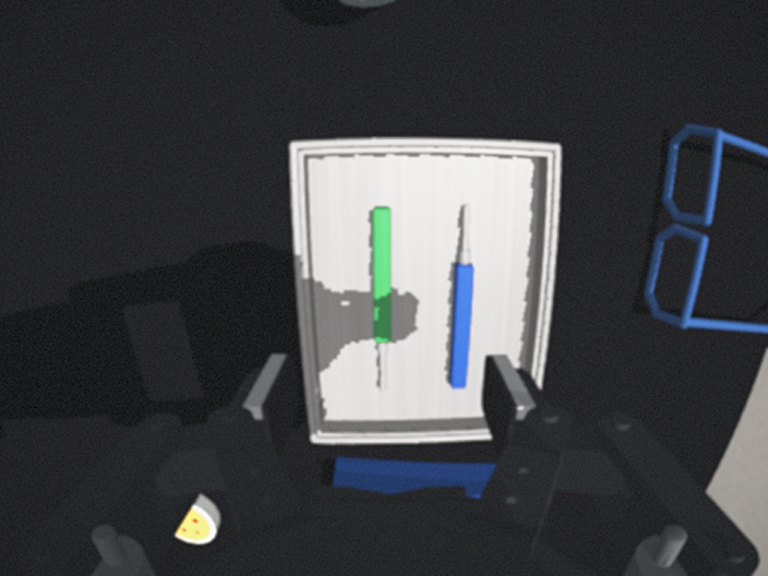

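Both probes lie flat in the tray, green at (381,275) and blue at (461,325). Next is the dish.

Request:
jog_arm(
  deltas=[-0.03,-0.0245,0,0,0,0.03,-1,-0.07,-0.057,0,0,0,0.03,-1,-0.11,-0.09,0,0,0,0.03,-1,-0.15,-0.122,0,0,0,0.03,-1,-0.19,-0.155,0,0,0,0.03,-1,-0.225,-0.1835,0,0,0,0.03,-1,-0.255,-0.208,0,0,0,0.03,-1,-0.275,-0.2243,0,0,0,0.03,-1,-0.2847,-0.2322,0,0,0,0.03,-1,-0.2847,-0.2322,0,0,0,0.03,-1,-0.2847,-0.2322,0,0,0,0.03,-1],
)

```text
time_s: 24.27
position: [0.4369, 0.0088, 0.1203]
tool_rot: [[0.001, 1.0, 0.0], [1.0, -0.001, 0.0], [0.0, 0.0, -1.0]]
ft_force: [-0.1, -0.1, 0.7]
grip_width: 0.0855
```

Run:
```python
from h import *
import cv2
im=eyes.get_image("wrist"); st(); cv2.imwrite("pics/w16.png",cv2.resize(im[:,:,::-1],(768,576),interpolation=cv2.INTER_CUBIC))
print(np.array(wproj((.4367,.009,.017)))*1.5)
```

```text
t24.32 [0.4372 0.0091 0.1203] yaw90.01 tilt [0.0002 0.0003] ft [ 0.63 -1.38  0.18] w0.0859 q [-14.4  18.1 101.5   0.   60.4 -14.4]
[387.51130859 287.50974239]
```

View pics/w16.png

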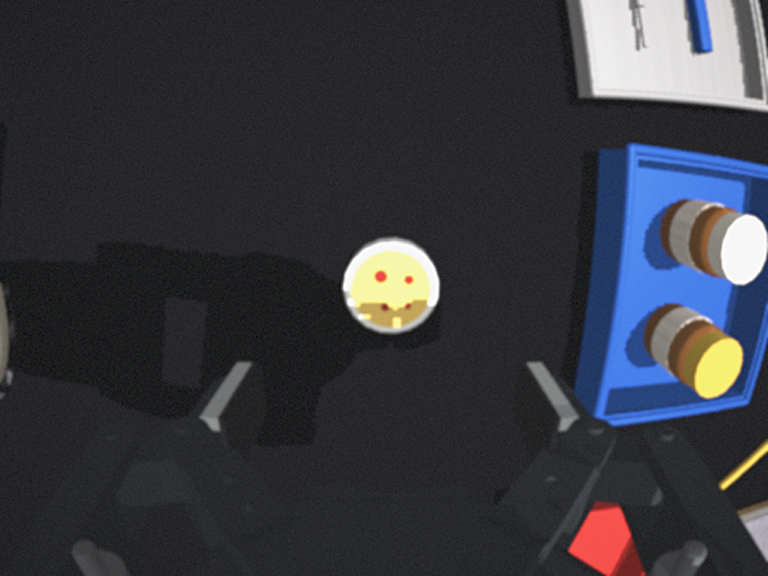

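The dish is at (392,287), against a predicted (387,287). I'll shift about 1.5 mm along +x, go down and grip low on the rim.

Request:
jog_arm(
  deltas=[0,0.002,0.045,0,0,0,-1,0,0.002,0.09,0,0,0,-1,0,0.002,0.125,0,0,0,-1,0,0.002,0.147,0,0,0,-1,0,0.002,0.155,0,0,0,-1,0,0.002,0.1587,0,0,0,-1,0,0.002,0.1587,0,0,0,-0.6,0,0.002,0.1587,0,0,0,-0.4,0,0.002,0.1587,0,0,0,0,0,0.002,0.1587,0,0,0,1,0,0.002,0.1587,0,0,0,1,0,0.002,0.1587,0,0,0,1],
  grip_force=30,
)

```text
time_s: 25.32
position: [0.4388, 0.0086, 0.0025]
tool_rot: [[-0.0, 1.0, 0.003], [1.0, 0.0, -0.0], [-0.0, 0.003, -1.0]]
ft_force: [-0.2, 2.2, 4.9]
grip_width: 0.0535
```

Request:
jog_arm(
  deltas=[0,0,0,0,0,0,1,0,0,0,0,0,0,1,0,0,0,0,0,0,1],
)

```text
time_s: 25.57
position: [0.4388, 0.0086, 0.0025]
tool_rot: [[0.0, 1.0, 0.003], [1.0, -0.0, -0.0], [-0.0, 0.003, -1.0]]
ft_force: [-0.8, 1.4, 3.8]
grip_width: 0.0534
```

Run:
```python
from h import *
import cv2
im=eyes.get_image("wrist"); st(); cv2.imwrite("pics/w17.png",cv2.resize(im[:,:,::-1],(768,576),interpolation=cv2.INTER_CUBIC))
b=(.4382,.009,.101,90)
plan([(.6036,-.2365,.101,88.2)],b)
```

```text
t25.62 [0.4388 0.0086 0.0025] yaw90.00 tilt [-0.0004  0.0026] ft [-0.27  1.23  5.62] w0.0532 q [-14.4  30.4 109.    0.   40.5 -14.4]
(0.6036, -0.2365, 0.101, 88.2) -> [-0.3273, 0.2205, 0.0] [0.0, 0.0, 0.01] rows~7.1
```

View pics/w17.png

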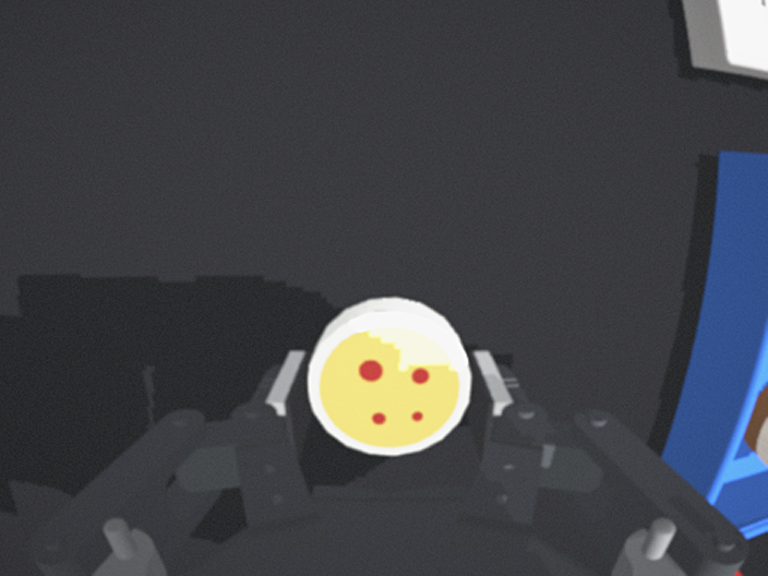

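The dish is held centrally and flat, yellow side up. Lift and check.

Request:
jog_arm(
  deltas=[0,0,-0.008,0,0,0,1,0,0,-0.025,0,0,0,1,0,0,-0.055,0,0,0,1,0,0,-0.09,0,0,0,1,0,0,-0.12,0,0,0,1,0,0,-0.1333,0,0,0,1,0,0,-0.1333,0,0,0,1],
)

```text
time_s: 26.2
position: [0.4392, 0.0084, 0.1042]
tool_rot: [[-0.0, 1.0, 0.006], [1.0, 0.0, -0.002], [-0.002, 0.006, -1.0]]
ft_force: [-0.1, 0.0, -0.4]
grip_width: 0.0537
```

Request:
jog_arm(
  deltas=[-0.015,0.01,0,0,0,0,1,-0.045,0.03,0,0,0,0.01,1,-0.08,0.054,0,0,0,0.01,1,-0.12,0.081,0,0,0,0.01,1,-0.16,0.108,0,0,0,0.01,1,-0.2,0.135,0,0,0,0.01,1,-0.24,0.1617,0,0,0,0.01,1,-0.275,0.1853,0,0,0,0.01,1,-0.305,0.2055,0,0,0,0.01,1,-0.32,0.2156,0,0,0,0.01,1,-0.3273,0.2205,0,0,0,0.01,1,-0.3273,0.2205,0,0,0,0.01,1],
)

```text
time_s: 27.2
position: [0.6034, -0.2382, 0.0998]
tool_rot: [[0.033, 0.999, -0.001], [0.999, -0.033, 0.001], [0.001, -0.001, -1.0]]
ft_force: [-0.9, 0.8, -0.5]
grip_width: 0.0536
```

Run:
```python
from h import *
import cv2
im=eyes.get_image("wrist"); st(); cv2.imwrite("pics/w18.png",cv2.resize(im[:,:,::-1],(768,576),interpolation=cv2.INTER_CUBIC))
for a in(-.075,.075):
  for b in (-.075,.075): print(a,b,np.array(wproj((.6036+a+b*.0314,-.2365+b-a*.0314,.04)))*1.5)
```

```text
t27.25 [ 0.6031 -0.2371  0.1001] yaw88.18 tilt [ 0.001  -0.0017] ft [ 0.7   0.33 -0.17] w0.0534 q [-31.9  37.8  68.3   0.   73.9 -30.1]
-0.075 -0.075 [257.30390714 435.01499581]
-0.075 0.075 [229.12964112 158.55909909]
0.075 -0.075 [521.92164182 434.96567788]
0.075 0.075 [549.99147162 158.43031542]
```

View pics/w18.png

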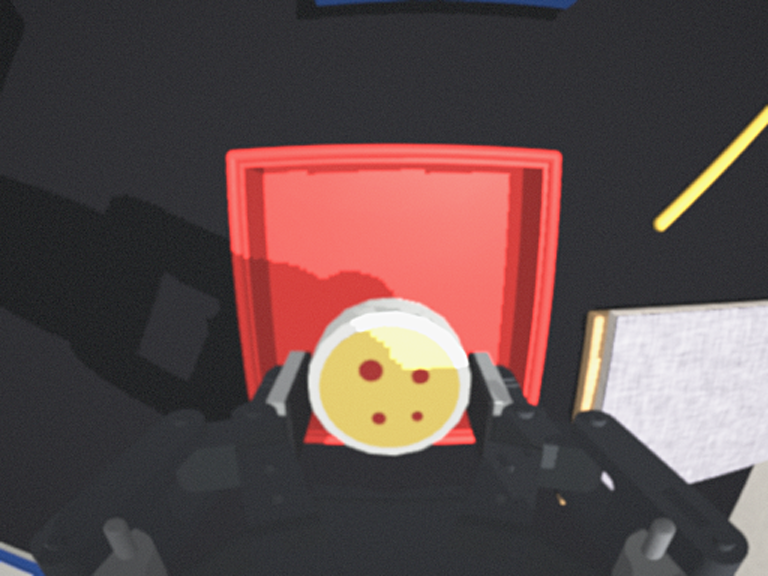

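The dish is level over the red bin; the rim corners at (228,152) and (561,155) mean the bin is about 2 mm further along +x. I'll lower it with that shift.

Request:
jog_arm(
  deltas=[0,0.0027,0.03,0,0,0,1,0,0.0027,0.06,0,0,0,1,0,0.0027,0.085,0,0,0,1,0,0.0027,0.102,0,0,0,1,0,0.0027,0.112,0,0,0,1,0,0.0027,0.118,0,0,0,1,0,0.0027,0.1215,0,0,0,1,0,0.0027,0.1235,0,0,0,1,0,0.0027,0.1245,0,0,0,1,0,0.0027,0.125,0,0,0,1,0,0.0027,0.1253,0,0,0,1,0,0.0027,0.1253,0,0,0,1],
)

```text
time_s: 28.25
position: [0.6057, -0.237, 0.0076]
tool_rot: [[0.031, 1.0, 0.001], [1.0, -0.031, -0.0], [-0.0, 0.001, -1.0]]
ft_force: [-0.3, 0.1, 0.1]
grip_width: 0.0538
```

Request:
jog_arm(
  deltas=[0,0,0.0007,0,0,0,1,0,0,0.0007,0,0,0,1],
)

```text
time_s: 28.42
position: [0.6057, -0.2371, 0.0076]
tool_rot: [[0.031, 1.0, 0.001], [1.0, -0.031, -0.0], [-0.0, 0.001, -1.0]]
ft_force: [-0.7, 0.9, 4.2]
grip_width: 0.0533
```

Contact. Release, opening to about 70 mm, then go straight up.

Request:
jog_arm(
  deltas=[0,0,0,0,0,0,-0.4,0,0,0,0,0,0,-0.6,0,0,0,0,0,0,-0.6,0,0,0,0,0,0,-0.6,0,0,-0.01,0,0,0,-0.6,0,0,-0.03,0,0,0,-0.6,0,0,-0.08,0,0,0,-0.6,0,0,-0.13,0,0,0,-0.6,0,0,-0.18,0,0,0,-0.6,0,0,-0.22,0,0,0,-0.6,0,0,-0.22,0,0,0,-0.6,0,0,-0.22,0,0,0,-0.6],
)

```text
time_s: 29.42
position: [0.606, -0.2372, 0.174]
tool_rot: [[0.031, 1.0, 0.003], [1.0, -0.031, -0.002], [-0.002, 0.004, -1.0]]
ft_force: [-0.8, 0.6, -0.2]
grip_width: 0.0682
```

Run:
```python
from h import *
import cv2
for n in("wrist","scene","top"):
  im=eyes.get_image(n); cv2.imwrite(f"pics/{n}19.png",cv2.resize(im[:,:,::-1],(768,576),interpolation=cv2.INTER_CUBIC))
st()
```

```text
t29.57 [ 0.605  -0.2366  0.1703] yaw88.20 tilt [ 0.0014 -0.0025] ft [ 0.44 -0.69 -0.39] w0.0682 q [-31.8  34.5  62.5  -0.   83.1 -30. ]
```

View pics/wrist19.png

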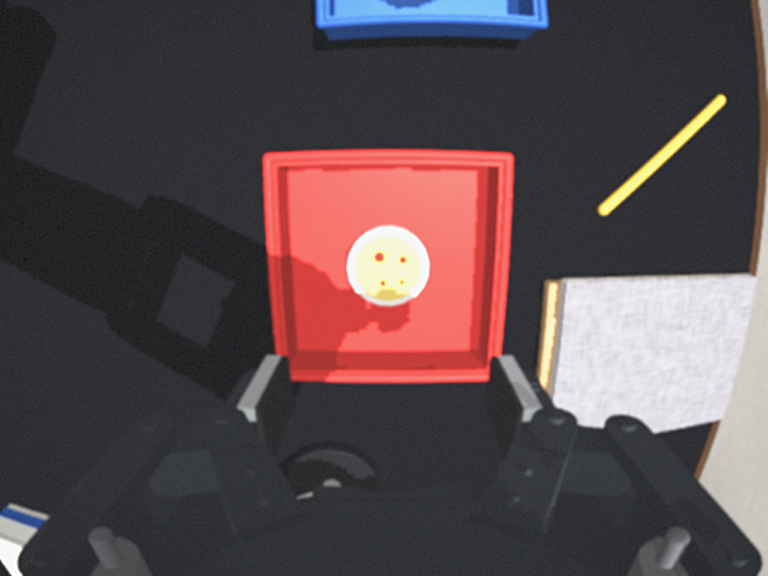

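View pics/scene19.png

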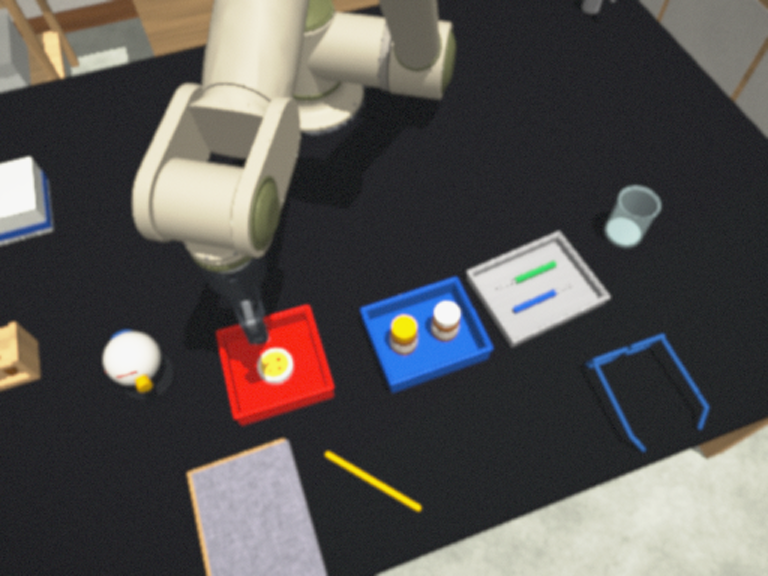

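View pics/top19.png

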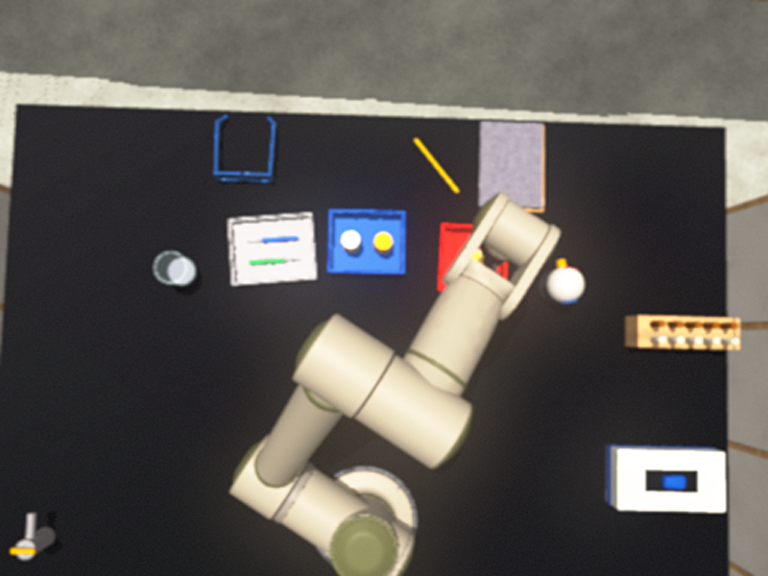

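The final views show:
- **Dish:** flat and yellow side up in the red bin at (388,265) in the wrist view.
- **Jars:** both upright in the blue bin at (403,334) and (446,320) in the scene view.
- **Probes:** both flat in the tray.
- **Bystanders:** the beaker and eye model sit at the same pixels as before.

The gripper is clear, so I'll hand in.

Request:
jog_arm(
  deltas=[0,0,0,0,0,0,-0.6,0,0,0,0,0,0,-0.6,0,0,0,0,0,0,-0.6,0,0,0,0,0,0,-0.6],
)

```text
time_s: 29.9
position: [0.6055, -0.2369, 0.1713]
tool_rot: [[0.031, 1.0, -0.001], [1.0, -0.031, 0.0], [0.0, -0.001, -1.0]]
ft_force: [0.7, -0.4, 0.1]
grip_width: 0.0686
```

```bash
python3 -c "
from rig import close_job
print(close_job())"
```

```text
the job is handed in; nothing more can be done
None
```

The bench is cleared and the job is handed in at 29.9 s, with the order kept: jars, then probes, then dish. I lowered each thing to light floor contact (about 1–4 N on the wrist) before letting go.

The last wrist, scene and top pictures show:
- **Jars:** both upright in the blue bin.
- **Probes:** both flat in the steel tray.
- **Dish:** flat and yellow side up in the red bin.
- **Beaker and eye model:** unmoved.
- **Gripper:** empty and raised clear, at about 0.17 m.

No check failed. The only disagreement was a few millimetres between the overhead and wrist cameras for the blue probe, the dish and the red bin. I corrected for that before gripping the probe and the dish, and before lowering the dish.

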